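# Sort damper cartridges by feel and load the fluidics manifold

## Robot

A 6-joint arm with a two-finger parallel gripper is mounted at the origin on the work surface. World frame = base frame: x ahead of the robot, y to its left, z up, the work surface at z = 0. Lengths are in m, angles in rad, forces in N, time in s.
With the tool pointing down it reaches from about 0.425 to 0.95 m from the base axis. Payload 3.5 kg.
Tool frame: the origin (TCP) lies at the very end of the fingers, on their centre line; the grasp point (between the pads) lies 19 mm behind it; z points along the fingers, y is the direction in which the jaws open and shut (so a half turn about z gives the same grasp; the last joint's range is limited). The gripper opens to 85 mm and grips with 20 to 120 N. Pads are 22 mm wide; open, the fingers measure 114 mm over their backs; the gripper's body (76 mm by 85 mm) begins 54 mm behind the grasp point. The pads swing forward as they close: fully open they stand 13 mm farther back than shut.
Start: joints at [1.079, 0.286, 1.577, -0, 1.279, -0.15], TCP at [0.226, 0.636, 0.231] pointing down, gripper open.
Joint ranges: [-2.77, 2.77], [-0.9, 2.22], [0.21, 2.48], [-1.53, 4.67], [0.24, 2.81], [-2.84, 2.84]. Speed limits (rad/s): [2.79, 2.79, 3.14, 3.14, 3.14, 3.14].

## Interface

Orientations are given as a unit quaternion [x, y, z, w].
In Python, from plant import ctrl, eyes, ticket gives the robot as it stands.
- The arm moves only by the tool send_rows, never from a script. Its arguments are lists of equal length, an entry for each row: "translation": the shift along the tool's x, y, z in units of 30 mm (1.0 is 30 mm), a list of three; "rotation": the turn, a rotation vector about the tool's x, y, z in units of 5 degrees (1.0 is 5 degrees), a list of three; "grip": the finger opening in mm, from 0 to 85.4. A call has 1 to 5 rows; each row shifts and turns the commanded pose from where the row before left it, along the tool's axes as they then stand; what a row does not reach is not made up. A row lasts 1/8 s, in which the tool goes at most 62.5 mm and 10.7 degrees, less where a joint would pass 70% of its speed; a pose out of reach is approached as far as the arm can. A call is refused whole if a number of a shift passes 1 or a number of a turn 1, either way. A call with a gripper value outside its range is refused whole. The fingers move at their own pace and stop on an object; "squeeze" is the grip in N (left out, the last holds). Time passes only in rows, so rows that do not move let the fingers close. It gives the time, the measured TCP pose, the force and the opening at its end, in the units of the state.
- ctrl.get_state(): the state, without advancing time (a new reading comes with each control period).
- eyes.read_camera(name): name is "side" or "top"; returns a dict with "image" (400x640x3 uint8, blue, green, red), "mtx" (3x3 intrinsics, pixels), "xyz" and "orientation" of the camera in the world. Camera axes: x right, y down, z forward; pixel columns grow to the right and rows downward; lengths in m; the calibration is good to about 2 mm. A picture is of the moment at which its call begins. There is no depth.
- ticket.sign_off(): hands the job in, once; it reports no verdict.
The state is a dict: "time": time; "qpos": joint angles; "dq": joint speeds; "joint_efforts": joint torques, N m; "eef_pos": TCP position; "tcp_rot": TCP orientation; "contact_force": force on the tool from outside, world axes, zero at the start; "wrist_torque": the same for the moment, N m; "opening": opening from 0.0 (shut) to 1.0 (fully open).
Only numpy, scipy, OpenCV 4.12 (cv2) and the standard library are available. Lean on these libraries where they do the work, as an engineer would, in place of code of your own. Each camera call takes 0.05 s, during which the arm holds its last target. There are 200 camera calls.

## Task

Swing the red vent lever on the manifold over to vent (away from the robot), then squeeze each white cartridge's orange cushion in by about 6 mm: a good one pushes back with about 12 N, a perished one with only 2 to 5 N. Press every good cartridge fully home, flush on the manifold, on a blue spigot of its own, and put every perished one in the yellow bin. When all are sorted, swing the lever back to run (towards the robot), leaving the other things on the bench undisturbed.

Things in the scene. Friction and masses are not known exactly. Their poses are not given: they have to be found in the camera images.
- cart1_mid (a point): damper cartridge; of cart1 to cart5, all alike to look at, 4 or 5 are present, 2 or 3 good, 1 or 2 perished. Upright white housing 44 mm (x) by 48 (y) by 70 (z) on a grey foot 66 square, 8 high; 0.19 kg; rigid but for the orange cushion on its +y face. The point is the housing's centre, 35 mm above its underside, z up. On the same axis is a tapered socket, open below, 29 mm wide at the mouth, 40 deep
- cart1_tell (a point): its green pointer, 6 mm proud of the top. The cushion, 34 mm wide, 21 to 59 mm above the underside, its face 38 mm from the axis (62 from the back), yields along -y by 10 mm to a stop: about 2 N/mm if good, 0.35 if perished. It drags the pointer (0.4 N more), which stays: first 8 mm from the axis, after a 6 mm squeeze 2.5 mm
- cart2_mid (a point): damper cartridge; of cart1 to cart5, all alike to look at, 4 or 5 are present, 2 or 3 good, 1 or 2 perished. Upright white housing 44 mm (x) by 48 (y) by 70 (z) on a grey foot 66 square, 8 high; 0.19 kg; rigid but for the orange cushion on its +y face. The point is the housing's centre, 35 mm above its underside, z up. On the same axis is a tapered socket, open below, 29 mm wide at the mouth, 40 deep
- cart2_tell (a point): its green pointer, 6 mm proud of the top. The cushion, 34 mm wide, 21 to 59 mm above the underside, its face 38 mm from the axis (62 from the back), yields along -y by 10 mm to a stop: about 2 N/mm if good, 0.35 if perished. It drags the pointer (0.4 N more), which stays: first 8 mm from the axis, after a 6 mm squeeze 2.5 mm
- cart3_mid (a point): damper cartridge; of cart1 to cart5, all alike to look at, 4 or 5 are present, 2 or 3 good, 1 or 2 perished. Upright white housing 44 mm (x) by 48 (y) by 70 (z) on a grey foot 66 square, 8 high; 0.19 kg; rigid but for the orange cushion on its +y face. The point is the housing's centre, 35 mm above its underside, z up. On the same axis is a tapered socket, open below, 29 mm wide at the mouth, 40 deep
- cart3_tell (a point): its green pointer, 6 mm proud of the top. The cushion, 34 mm wide, 21 to 59 mm above the underside, its face 38 mm from the axis (62 from the back), yields along -y by 10 mm to a stop: about 2 N/mm if good, 0.35 if perished. It drags the pointer (0.4 N more), which stays: first 8 mm from the axis, after a 6 mm squeeze 2.5 mm
- cart4_mid (a point): damper cartridge; of cart1 to cart5, all alike to look at, 4 or 5 are present, 2 or 3 good, 1 or 2 perished. Upright white housing 44 mm (x) by 48 (y) by 70 (z) on a grey foot 66 square, 8 high; 0.19 kg; rigid but for the orange cushion on its +y face. The point is the housing's centre, 35 mm above its underside, z up. On the same axis is a tapered socket, open below, 29 mm wide at the mouth, 40 deep
- cart4_tell (a point): its green pointer, 6 mm proud of the top. The cushion, 34 mm wide, 21 to 59 mm above the underside, its face 38 mm from the axis (62 from the back), yields along -y by 10 mm to a stop: about 2 N/mm if good, 0.35 if perished. It drags the pointer (0.4 N more), which stays: first 8 mm from the axis, after a 6 mm squeeze 2.5 mm
- cart5_mid (a point): damper cartridge; of cart1 to cart5, all alike to look at, 4 or 5 are present, 2 or 3 good, 1 or 2 perished. Upright white housing 44 mm (x) by 48 (y) by 70 (z) on a grey foot 66 square, 8 high; 0.19 kg; rigid but for the orange cushion on its +y face. The point is the housing's centre, 35 mm above its underside, z up. On the same axis is a tapered socket, open below, 29 mm wide at the mouth, 40 deep
- cart5_tell (a point): its green pointer, 6 mm proud of the top. The cushion, 34 mm wide, 21 to 59 mm above the underside, its face 38 mm from the axis (62 from the back), yields along -y by 10 mm to a stop: about 2 N/mm if good, 0.35 if perished. It drags the pointer (0.4 N more), which stays: first 8 mm from the axis, after a 6 mm squeeze 2.5 mm
- spigot1 (a point): blue tapered spigot, 36 mm tall, 30 mm across at its foot, 16 at its tip. The point is on its axis at its foot, on the manifold's top, z up. A cartridge set on it stops 3 to 6 mm short under its own weight; pressed with 12 to 20 N it goes home: underside on the manifold, centre 35 mm above this point, held by friction
- spigot2 (a point): blue tapered spigot, 36 mm tall, 30 mm across at its foot, 16 at its tip. The point is on its axis at its foot, on the manifold's top, z up. A cartridge set on it stops 3 to 6 mm short under its own weight; pressed with 12 to 20 N it goes home: underside on the manifold, centre 35 mm above this point, held by friction
- spigot3 (a point): blue tapered spigot, 36 mm tall, 30 mm across at its foot, 16 at its tip. The point is on its axis at its foot, on the manifold's top, z up. A cartridge set on it stops 3 to 6 mm short under its own weight; pressed with 12 to 20 N it goes home: underside on the manifold, centre 35 mm above this point, held by friction
- manifold: aluminium block, 90 mm (x) by 400 mm (y), top 30 mm above the table, fixed; origin under spigot2. Spigots 1, 2, 3 at y = -110, 0, 110 mm, the vent lever at y = 200 mm; -x side towards the robot
- vent (a joint): angle of the red-knobbed vent lever on the manifold, rad: 0 = run (leaning 0.5 rad towards the manifold's -x side, the robot's), 1 = vent (leaning 0.5 rad to its +x side, away from the robot); stays where it is left, stops at both ends
- vent_tip (a point): centre of the lever's red ball, 26 mm across, on a 10 mm rod; it turns at 80 mm radius about a level axis (the manifold's y) 52 mm above the table, and takes about 1 N
- bin_in (a point): centre of the inner floor (5 mm above the table) of the yellow open discard bin: 150 mm (x) by 210 mm (y) outside, 50 mm high, walls 5 mm, fixed
- bottle_a: bystander, not to be disturbed: amber reagent bottle, 60 mm across, 130 mm tall; origin at its underside
- bottle_b: bystander, not to be disturbed: white jar, 68 mm across, 120 mm tall; origin at its underside
- tipbox: bystander, not to be disturbed: white pipette-tip box with green lid, 85 x 125 x 65 mm; origin at its underside
- driver: bystander, not to be disturbed: screwdriver lying on the table
- marker: bystander, not to be disturbed: black and blue marker, 120 mm long, lying on the table
- beaker: bystander, not to be disturbed: clear beaker, 72 mm across, 85 mm tall; origin at its underside
- can: bystander, not to be disturbed: aluminium can, 66 mm across, 100 mm tall; origin at its underside
Not all that is in view belongs to the job. What is shaped like the part that bears cart1_mid but pink or purple is not meant.

How it is judged:
On the way, in this order (a step that is already met when the one before it is completed fails the run):
1. the vent lever is swung over to vent (value of joint vent above 0.85 rad), for 0.2 s.
2. with the lever at vent, every cartridge has been squeezed, every good cartridge is home on a spigot and every perished one in the bin (y of cart1_tell in the frame of cart1_mid below 0.0045 m and y of cart2_tell in the frame of cart2_mid below 0.0045 m and y of cart3_tell in the frame of cart3_mid below 0.0045 m and y of cart4_tell in the frame of cart4_mid below 0.0045 m and y of cart5_tell in the frame of cart5_mid below 0.0045 m and ((horizontal distance between cart1_mid and spigot1 below 0.004 m and z of cart1_mid in the frame of spigot1 below 0.0375 m and angle between cart1_mid's own z axis and vertical below 0.06 rad) or (horizontal distance between cart1_mid and spigot2 below 0.004 m and z of cart1_mid in the frame of spigot2 below 0.0375 m and angle between cart1_mid's own z axis and vertical below 0.06 rad) or (horizontal distance between cart1_mid and spigot3 below 0.004 m and z of cart1_mid in the frame of spigot3 below 0.0375 m and angle between cart1_mid's own z axis and vertical below 0.06 rad)) and ((horizontal distance between cart3_mid and spigot1 below 0.004 m and z of cart3_mid in the frame of spigot1 below 0.0375 m and angle between cart3_mid's own z axis and vertical below 0.06 rad) or (horizontal distance between cart3_mid and spigot2 below 0.004 m and z of cart3_mid in the frame of spigot2 below 0.0375 m and angle between cart3_mid's own z axis and vertical below 0.06 rad) or (horizontal distance between cart3_mid and spigot3 below 0.004 m and z of cart3_mid in the frame of spigot3 below 0.0375 m and angle between cart3_mid's own z axis and vertical below 0.06 rad)) and ((horizontal distance between cart5_mid and spigot1 below 0.004 m and z of cart5_mid in the frame of spigot1 below 0.0375 m and angle between cart5_mid's own z axis and vertical below 0.06 rad) or (horizontal distance between cart5_mid and spigot2 below 0.004 m and z of cart5_mid in the frame of spigot2 below 0.0375 m and angle between cart5_mid's own z axis and vertical below 0.06 rad) or (horizontal distance between cart5_mid and spigot3 below 0.004 m and z of cart5_mid in the frame of spigot3 below 0.0375 m and angle between cart5_mid's own z axis and vertical below 0.06 rad)) and x of cart2_mid in the frame of bin_in between -0.075 and 0.075 m and y of cart2_mid in the frame of bin_in between -0.105 and 0.105 m and z of each of cart2_mid, cart4_mid in the frame of bin_in below 0.055 m and x of cart4_mid in the frame of bin_in between -0.075 and 0.075 m and y of cart4_mid in the frame of bin_in between -0.105 and 0.105 m and value of joint vent above 0.75 rad), for 0.2 s.
3. the lever is swung back to run (value of joint vent below 0.15 rad), for 0.2 s.
At the end, for the whole second after the job is handed in: Every pointer shows a squeeze of 4 mm or more; every good (firm) cartridge is upright on its own spigot, underside within 2.5 mm of the manifold, axis within 4 mm of the spigot's; every perished (soft) one is in the yellow bin; lever at run (below 0.2 rad) (y of cart1_tell in the frame of cart1_mid below 0.0045 m and y of cart2_tell in the frame of cart2_mid below 0.0045 m and y of cart3_tell in the frame of cart3_mid below 0.0045 m and y of cart4_tell in the frame of cart4_mid below 0.0045 m and y of cart5_tell in the frame of cart5_mid below 0.0045 m and ((horizontal distance between cart1_mid and spigot1 below 0.004 m and z of cart1_mid in the frame of spigot1 below 0.0375 m and angle between cart1_mid's own z axis and vertical below 0.06 rad) or (horizontal distance between cart1_mid and spigot2 below 0.004 m and z of cart1_mid in the frame of spigot2 below 0.0375 m and angle between cart1_mid's own z axis and vertical below 0.06 rad) or (horizontal distance between cart1_mid and spigot3 below 0.004 m and z of cart1_mid in the frame of spigot3 below 0.0375 m and angle between cart1_mid's own z axis and vertical below 0.06 rad)) and ((horizontal distance between cart3_mid and spigot1 below 0.004 m and z of cart3_mid in the frame of spigot1 below 0.0375 m and angle between cart3_mid's own z axis and vertical below 0.06 rad) or (horizontal distance between cart3_mid and spigot2 below 0.004 m and z of cart3_mid in the frame of spigot2 below 0.0375 m and angle between cart3_mid's own z axis and vertical below 0.06 rad) or (horizontal distance between cart3_mid and spigot3 below 0.004 m and z of cart3_mid in the frame of spigot3 below 0.0375 m and angle between cart3_mid's own z axis and vertical below 0.06 rad)) and ((horizontal distance between cart5_mid and spigot1 below 0.004 m and z of cart5_mid in the frame of spigot1 below 0.0375 m and angle between cart5_mid's own z axis and vertical below 0.06 rad) or (horizontal distance between cart5_mid and spigot2 below 0.004 m and z of cart5_mid in the frame of spigot2 below 0.0375 m and angle between cart5_mid's own z axis and vertical below 0.06 rad) or (horizontal distance between cart5_mid and spigot3 below 0.004 m and z of cart5_mid in the frame of spigot3 below 0.0375 m and angle between cart5_mid's own z axis and vertical below 0.06 rad)) and x of cart2_mid in the frame of bin_in between -0.075 and 0.075 m and y of cart2_mid in the frame of bin_in between -0.105 and 0.105 m and z of each of cart2_mid, cart4_mid in the frame of bin_in below 0.055 m and x of cart4_mid in the frame of bin_in between -0.075 and 0.075 m and y of cart4_mid in the frame of bin_in between -0.105 and 0.105 m and value of joint vent below 0.2 rad); the robot touches nothing.
It fails at once if a bystander is moved by more than 30 mm (distance of any of bottle_a, bottle_b, tipbox, driver, marker, beaker, can from where it was at the start of the episode above 0.03 m).
Of cart1, cart2, cart3, cart4, cart5 only 4 to 5 are there at a start; the rules pass over those that are not, and their reading is None.
At some moment in a run one of cart1, cart2, cart3, cart4, cart5 may be knocked a few centimetres aside while the robot is not near it.
It also fails if it takes over 210 s, if anything falls off the work surface, if the arm or the gripper's body presses on something with over 40 N, if the wrist force passes 120 N, or if a joint passes its speed limit or range.

## Working session

There is one attempt and no reset: what is moved stays moved. The work goes in short steps, Python scripts to look and compute and a tool call to move; the robot and the scene stay as the last step left them, time stands still between calls to the robot, and variables do not carry over. Pictures are saved under pics/ and viewed, about 12 in all and at most 16, crops included, and the job is handed in when it is done.

Besides the shell and the picture viewer there is one more tool, called after "Call:" as a command line: name --argument value ..., lists and objects as JSON in quotes. send_rows: Moves the arm, as the interface text tells. Its arguments: {"type":"object","properties":{"translation":{"type":"array"},"rotation":{"type":"array"},"grip":{"type":"array"},"squeeze":{"type":"number"}},"required":["translation","rotation","grip"]}

```bash
ls; mkdir -p pics; cat > h.py <<'E'
import numpy as np, cv2
from scipy.spatial.transform import Rotation as R
from plant import ctrl, eyes, ticket
def snap(n,f=None):
    c=eyes.read_camera(n)
    if f: cv2.imwrite(f'pics/{f}.png',c['image']); np.savez(f'pics/{f}.npz',**c)
    return c
def load(f): return dict(np.load(f'pics/{f}.npz'))
def rot(c):
    o=np.array(c['orientation']); return o if o.shape==(3,3) else R.from_quat(o).as_matrix()
def ray(c,u,v):
    d=rot(c)@np.linalg.solve(c['mtx'],[u,v,1.]); return np.array(c['xyz']),d/np.linalg.norm(d)
def onz(c,u,v,z):
    p,d=ray(c,u,v); return p+d*(z-p[2])/d[2]
def tri(c1,a,c2,b):
    p,d=ray(c1,*a);q,e=ray(c2,*b)
    s=np.linalg.lstsq(np.c_[d,-e],q-p,rcond=None)[0]
    A=p+s[0]*d;B=q+s[1]*e; return (A+B)/2,np.linalg.norm(A-B)
def proj(c,P):
    k=c['mtx']@(rot(c).T@(np.array(P)-c['xyz'])); return k[:2]/k[2]
E
python3 - <<'E'
from h import *
for n in('side','top'):
    c=snap(n,n+'0'); print(n,c['xyz'],c['orientation'],c['mtx'])
print(ctrl.get_state())
E
```

```text
pics
side [ 0.49969486 -1.122033    0.79854939] [ 0.8762749  -0.02175553 -0.0013476  -0.48131818] [[398.68898097   0.         320.19825987]
 [  0.         398.68898097 201.10684588]
 [  0.           0.           1.        ]]
top [0.27993218 0.00288683 1.34956828] [-0.69289202  0.71384219 -0.07138077  0.07235168] [[413.58407359   0.         318.57244094]
 [  0.         413.58407359 194.63046709]
 [  0.           0.           1.        ]]
{'time': 0.1, 'qpos': array([ 1.07896769e+00,  2.87114160e-01,  1.57801821e+00,  7.05877133e-06,
        1.27860690e+00, -1.49987566e-01]), 'dq': array([-0.00055997, -0.00043361, -0.00291094, -0.00083144, -0.00149143,
        0.00137897]), 'joint_efforts': array([ 3.85202393e-04, -4.07295227e+01, -2.93702960e+01, -1.67160797e-04,
        3.36100740e-03,  1.32945354e-05]), 'eef_pos': array([0.22595603, 0.63543165, 0.23006749]), 'tcp_rot': array([ 1.70090449e-01,  9.85427870e-01, -1.01744879e-03, -3.41757936e-04]), 'contact_force': array([0.09952189, 0.98740211, 0.28946137]), 'wrist_torque': array([-0.01124994, -0.04993024,  0.01451924]), 'opening': 0.9972498465872914}
```

View pics/top0.png

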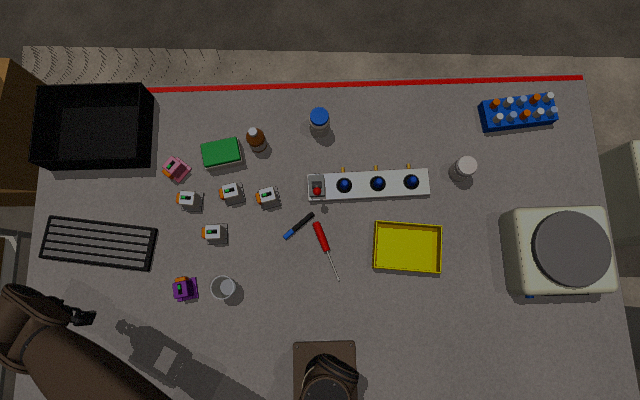

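View pics/side0.png

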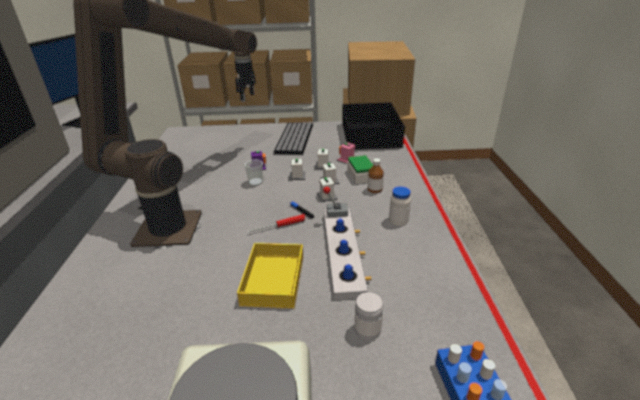

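The top view shows four white cartridges with orange cushions, at about (188,200), (231,193), (267,197) and (213,232). The pink (176,168) and purple (185,288) ones are decoys. The spigots are at (344,184), (378,183) and (411,181), the lever at (317,188) and the bin at (408,247). I'll confirm in enlarged crops.

```bash
python3 - <<'E'
from h import *
a=load('top0')['image']; b=load('side0')['image']
cv2.imwrite('pics/c1.png',cv2.resize(a[150:250,150:290],None,fx=5.6,fy=5.6,interpolation=cv2.INTER_CUBIC))
m=cv2.resize(a[160:210,300:436],None,fx=5.8,fy=5.8,interpolation=cv2.INTER_CUBIC)
s=cv2.resize(b[140:300,230:390],None,fx=3.7,fy=3.7,interpolation=cv2.INTER_CUBIC)
cv2.imwrite('pics/c2.png',m); cv2.imwrite('pics/c3.png',s)
E
```

```text
(no output)
```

View pics/c1.png

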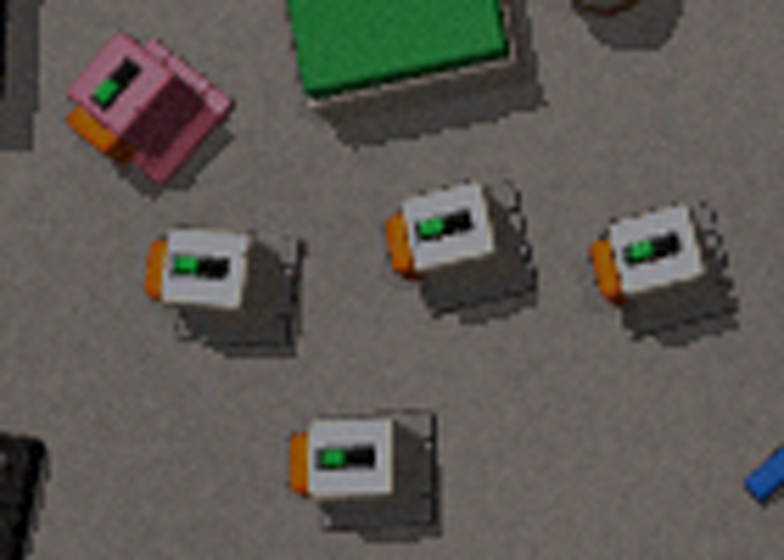

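View pics/c2.png

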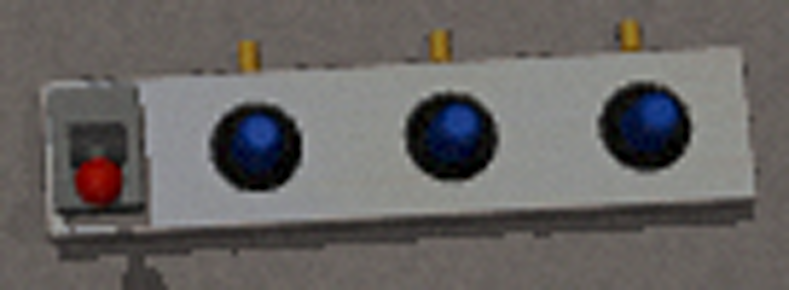

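View pics/c3.png

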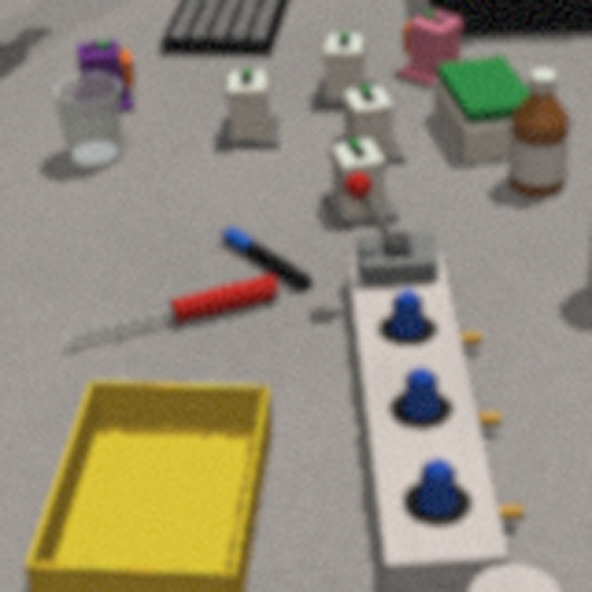

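```bash
cat > m0.py <<'E'
from h import *
t,s=load('top0'),load('side0')
c1=lambda p:np.array(p)/5.6+[150,150]
c2=lambda p:np.array(p)/5.8+[300,160]
c3=lambda p:np.array(p)/3.7+[230,140]
K={'A':[(167,229),(250,232),(243,306),(163,300)],'B':[(402,196),(483,182),(494,252),(415,270)],'C':[(610,222),(690,206),(705,277),(627,298)],'D':[(307,419),(391,417),(392,493),(307,496)]}
S={'A':(344,43),'B':(368,98),'C':(357,153),'D':(247,80)}
for k in K:
    q=np.mean(K[k],0); P,e=tri(t,c1(q),s,c3(S[k]))
    W=np.array([onz(t,*c1(p),.07)[:2] for p in K[k]])
    y=(W[0]+W[3]-W[1]-W[2])/2 # +y dir
    x=(W[0]+W[1]-W[2]-W[3])/2
    print(k,'tri',P.round(4),round(e,4),'z.07:',W.mean(0).round(4),'size',np.linalg.norm(x).round(3),np.linalg.norm(y).round(3),'yaw y',np.degrees(np.arctan2(-y[0],y[1])).round(1),'yaw x',np.degrees(np.arctan2(x[1],x[0])).round(1))
T=[];
for n,a,f,b in((3,(260,130),(256,147),(407,298)),(2,(461,120),(451,137),(421,376)),(1,(660,108),(645,126),(438,468))):
    P,e=tri(t,c2(a),s,c3(b)); print(n,P.round(4),round(e,4),onz(t,*c2(a),.066).round(4),onz(t,*c2(f),.03).round(4)); 
P,e=tri(t,c2((99,182)),s,c3((358,184)));print('ball',P,e)
for n,p in(('bin tl',(375,222)),('tr',(441,224)),('br',(440,273)),('bl',(373,269))): print(n,onz(t,*p,.05).round(3))
for n,p,z in (('bottle_a',(254,131),.13),('jar',(466,164),.12),('blue',(319,115),.12),('marker a',(285,238),0),('marker b',(313,213),0),('drv',(316,223),.02),('drvb',(338,279),0),('beaker',(222,284),.085),('tipbox',(221,152),.065),('pink',(178,164),.07),('purple',(183,288),.07)): print(n,onz(t,*p,z).round(3))
E
python3 m0.py
```

```text
A tri [0.5496 0.4187 0.0663] 0.0034 z.07: [0.5471 0.4173] size 0.042 0.046 yaw y -4.9 yaw x -2.3
B tri [0.5696 0.2817 0.0657] 0.0031 z.07: [0.5671 0.2806] size 0.043 0.046 yaw y 9.9 yaw x 10.0
C tri [0.5514 0.1628 0.0663] 0.004 z.07: [0.5486 0.1621] size 0.044 0.046 yaw y 11.8 yaw x 11.7
D tri [0.4394 0.3352 0.0658] 0.0031 z.07: [0.4374 0.3338] size 0.043 0.047 yaw y -0.0 yaw x 1.7
3 [ 0.5836 -0.0843  0.0619] 0.0009 [ 0.5822 -0.0841  0.066 ] [ 0.5809 -0.0839  0.03  ]
2 [ 0.5858 -0.1951  0.0636] 0.0015 [ 0.5845 -0.1948  0.066 ] [ 0.5833 -0.1941  0.03  ]
1 [ 0.5889 -0.3049  0.0643] 0.0011 [ 0.5879 -0.3045  0.066 ] [ 0.5864 -0.3039  0.03  ]
ball [0.54519376 0.00525828 0.12426   ] 0.0040579989406809005
bin tl [ 0.455 -0.175  0.05 ]
tr [ 0.442 -0.383  0.05 ]
br [ 0.29  -0.366  0.05 ]
bl [ 0.308 -0.161  0.05 ]
bottle_a [0.74  0.196 0.13 ]
jar [ 0.616 -0.456  0.12 ]
blue [ 0.791 -0.008  0.12 ]
marker a [0.417 0.114 0.   ]
marker b [0.497 0.021 0.   ]
drv [0.461 0.012 0.02 ]
drvb [ 0.281 -0.053  0.   ]
beaker [0.277 0.298 0.085]
tipbox [0.696 0.313 0.065]
pink [0.658 0.449 0.07 ]
purple [0.268 0.419 0.07 ]
```

Call:
send_rows --translation '[[0,0,0],[0,0,0],[0,0,0],[0,0,0]]' --rotation '[[0,0,-0.98],[0,0,-0.98],[0,0,-0.98],[0,0,-0.98]]' --grip '[0,0,0,0]' --squeeze 20

```text
time: 0.6
eef_pos: [0.226, 0.6356, 0.2304]
tcp_rot: [-0.002, 1.0, -0.001, -0.0]
contact_force: [0.1, -0.5, 0.1]
opening: 0.144
```

Call:
send_rows --translation '[[-0.43,-1,0],[-0.43,-1,0],[-0.43,-1,0],[-0.43,-1,0],[-0.43,-1,0]]' --rotation '[[0,0,0],[0,0,0],[0,0,0],[0,0,0],[0,0,0]]' --grip '[0,0,0,0,0]'

```text
time: 1.23
eef_pos: [0.2908, 0.4847, 0.2307]
tcp_rot: [-0.0, 1.0, -0.0, -0.0]
contact_force: [-0.2, -0.6, 1.1]
opening: -0.002
```

Call:
send_rows --translation '[[-0.43,-1,0],[-0.43,-1,0],[-0.43,-1,0],[-0.43,-1,0],[-0.43,-1,0]]' --rotation '[[0,0,0],[0,0,0],[0,0,0],[0,0,0],[0,0,0]]' --grip '[0,0,0,0,0]'

```text
time: 1.85
eef_pos: [0.3553, 0.3348, 0.2308]
tcp_rot: [-0.0, 1.0, -0.0, -0.0]
contact_force: [0.1, 0.2, -0.5]
opening: -0.003
```

Call:
send_rows --translation '[[-0.43,-1,0],[-0.43,-1,0],[-0.43,-1,0],[-0.43,-1,0],[-0.43,-1,0]]' --rotation '[[0,0,0],[0,0,0],[0,0,0],[0,0,0],[0,0,0]]' --grip '[0,0,0,0,0]'

```text
time: 2.48
eef_pos: [0.4198, 0.1849, 0.2309]
tcp_rot: [-0.0, 1.0, -0.0, -0.0]
contact_force: [0.7, -0.0, 1.2]
opening: 0.001
```

Call:
send_rows --translation '[[-0.43,-1,0],[-0.43,-1,0],[-0.43,-1,0],[-0.43,-1,0],[-0.43,-1,0]]' --rotation '[[0,0,0],[0,0,0],[0,0,0],[0,0,0],[0,0,0]]' --grip '[0,0,0,0,0]'

```text
time: 3.1
eef_pos: [0.4844, 0.035, 0.2309]
tcp_rot: [-0.0, 1.0, 0.0, -0.0]
contact_force: [0.5, 0.9, -0.6]
opening: 0.0
```

Call:
send_rows --translation '[[-0.4,-1,0],[0,0,0]]' --rotation '[[0,0,0],[0,0,0]]' --grip '[0,0]'

```text
time: 3.35
eef_pos: [0.4966, 0.0046, 0.2308]
tcp_rot: [0.001, 1.0, 0.0, -0.0]
contact_force: [0.7, -0.3, 0.1]
opening: 0.003
```

Call:
send_rows --translation '[[0,0,1],[0,0,1],[0,0,1],[0,0,1],[0,0,0.1]]' --rotation '[[0,0,0],[0,0,0],[0,0,0],[0,0,0],[0,0,0]]' --grip '[0,0,0,0,0]'

```text
time: 3.98
eef_pos: [0.4939, 0.0073, 0.1057]
tcp_rot: [-0.001, 1.0, 0.001, -0.003]
contact_force: [-0.8, 0.0, 0.8]
opening: -0.003
```

Call:
send_rows --translation '[[-0.5,0,0],[-0.5,0,0],[-0.5,0,0],[-0.5,0,0],[-0.5,0,0]]' --rotation '[[0,0,0],[0,0,0],[0,0,0],[0,0,0],[0,0,0]]' --grip '[0,0,0,0,0]'

```text
time: 4.6
eef_pos: [0.5727, 0.006, 0.1085]
tcp_rot: [-0.0, 1.0, 0.0, 0.0]
contact_force: [-0.6, 0.2, 0.3]
opening: 0.001
```

Call:
send_rows --translation '[[-0.3,0,0],[-0.3,0,0],[-0.15,0,0],[0,0,0]]' --rotation '[[0,0,0],[0,0,0],[0,0,0],[0,0,0]]' --grip '[0,0,0,0]'

```text
time: 5.1
eef_pos: [0.5943, 0.006, 0.1084]
tcp_rot: [-0.0, 1.0, -0.0, 0.0]
contact_force: [-0.5, 0.3, 0.2]
opening: -0.002
```

Call:
send_rows --translation '[[-0.15,0,0],[-0.15,0,0],[0,0,0]]' --rotation '[[0,0,0],[0,0,0],[0,0,0]]' --grip '[0,0,0]'

```text
time: 5.48
eef_pos: [0.5958, 0.0062, 0.108]
tcp_rot: [-0.001, 1.0, 0.0, -0.011]
contact_force: [-23.2, -1.1, 13.7]
opening: 0.001
```

```bash
python3 - <<'E'
from h import *
t=snap('top','top1');s=snap('side','side1')
print(ctrl.get_state()['contact_force'])
a=cv2.resize(t['image'][150:250,150:350],None,fx=4,fy=4,interpolation=cv2.INTER_CUBIC)
b=cv2.resize(s['image'][150:250,270:400],None,fx=3,fy=3,interpolation=cv2.INTER_CUBIC)
o=np.zeros((600,800,3),np.uint8);o[:400]=a;o[400:,:390]=b[:200];cv2.imwrite('pics/v1.png',o)
cv2.imwrite('pics/v1s.png',b)
E
```

```text
[-21.62940081  -1.81631466  13.6250936 ]
```

View pics/v1.png

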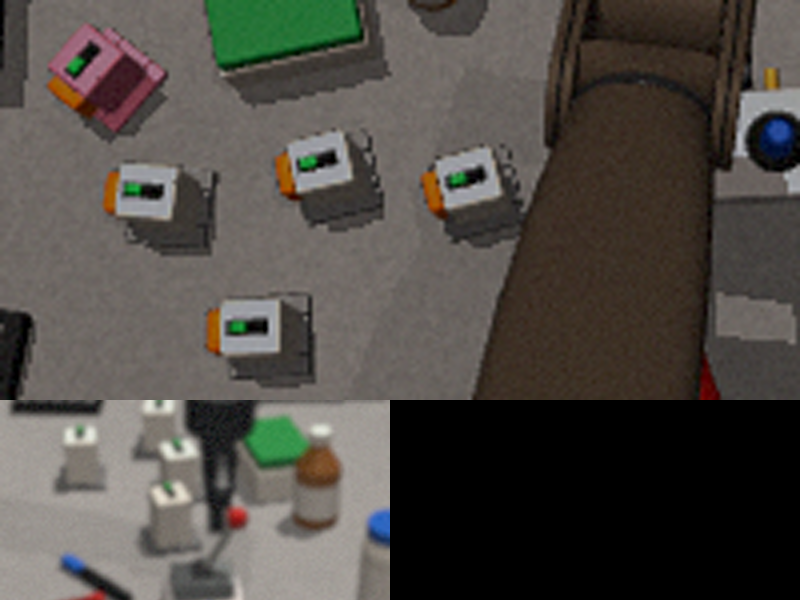

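Call:
send_rows --translation '[[0.5,0,0],[0.5,0,-1],[0,0,-1],[0,0,-1],[0,0,0]]' --rotation '[[0,0,0],[0,0,0],[0,0,0],[0,0,0],[0,0,0]]' --grip '[0,0,0,0,0]'

```text
time: 6.2
eef_pos: [0.575, 0.0057, 0.202]
tcp_rot: [-0.0, 1.0, -0.001, 0.004]
contact_force: [-0.1, 0.4, 0.0]
opening: 0.001
```

Call:
send_rows --translation '[[0.15,1,0],[0.15,1,0],[0.15,1,0],[0.15,1,0],[0.15,1,0]]' --rotation '[[0,0,0],[0,0,0],[0,0,0],[0,0,0],[0,0,0]]' --grip '[84,84,84,84,84]'

```text
time: 6.82
eef_pos: [0.5495, 0.1569, 0.1966]
tcp_rot: [-0.0, 1.0, -0.0, -0.001]
contact_force: [-1.0, 0.0, 0.2]
opening: 0.984
```

Call:
send_rows --translation '[[0.08,0.44,0],[0,0,0],[0,0,0],[0,0,0],[0,0,0]]' --rotation '[[0,0,0],[0,0,-0.8],[0,0,-0.8],[0,0,-0.74],[0,0,0]]' --grip '[84,84,84,84,84]'

```text
time: 7.45
eef_pos: [0.5478, 0.1687, 0.1975]
tcp_rot: [-0.101, 0.995, -0.0, -0.0]
contact_force: [-0.6, 0.1, 0.5]
opening: 0.981
```

Call:
send_rows --translation '[[0,0,1],[0,0,1],[0,0,1],[0,0,1],[0,0,1]]' --rotation '[[0,0,0],[0,0,0],[0,0,0],[0,0,0],[0,0,0]]' --grip '[84,84,84,84,84]'

```text
time: 8.07
eef_pos: [0.5479, 0.1689, 0.0471]
tcp_rot: [-0.101, 0.995, -0.0, -0.0]
contact_force: [-0.2, 0.8, -0.1]
opening: 0.981
```

Call:
send_rows --translation '[[0,0,0.4],[0,0,0.35],[0,0,0],[0,0,0]]' --rotation '[[0,0,0],[0,0,0],[0,0,0],[0,0,0]]' --grip '[84,84,66,66]'

```text
time: 8.57
eef_pos: [0.5488, 0.1695, 0.0269]
tcp_rot: [-0.102, 0.995, 0.0, 0.001]
contact_force: [-0.5, 1.2, -0.2]
opening: 0.773
```

Call:
send_rows --translation '[[0,0,0],[0,0,0],[0,0,0]]' --rotation '[[0,0,0],[0,0,0],[0,0,0]]' --grip '[62,62,62]'

```text
time: 8.95
eef_pos: [0.5485, 0.1695, 0.0265]
tcp_rot: [-0.102, 0.995, 0.0, 0.001]
contact_force: [1.2, 2.0, 1.4]
opening: 0.728
```

Call:
send_rows --translation '[[0,0,0],[0,0,0],[0,0,0]]' --rotation '[[0,0,0],[0,0,0],[0,0,0]]' --grip '[59,59,59]'

```text
time: 9.32
eef_pos: [0.5485, 0.169, 0.0266]
tcp_rot: [-0.102, 0.995, -0.0, 0.0]
contact_force: [1.2, 0.3, 5.5]
opening: 0.69
```

Call:
send_rows --translation '[[0,0,0],[0,0,0],[0,0,0]]' --rotation '[[0,0,0],[0,0,0],[0,0,0]]' --grip '[56,56,56]'

```text
time: 9.7
eef_pos: [0.5488, 0.168, 0.0272]
tcp_rot: [-0.102, 0.995, -0.001, 0.0]
contact_force: [-1.2, -4.6, 8.2]
opening: 0.658
```

Commands and openings agree (62.2, 58.9, 56.2 mm), so the opening alone says nothing. The pads' forward swing rubs up about 8 N on the tool, which scales with grip force, so I'll compare it across the other cartridges.

Call:
send_rows --translation '[[0,0,0],[0,0,0],[0,0,-1],[0,0,-1],[0,0,-1]]' --rotation '[[0,0,0],[0,0,0],[0,0,0],[0,0,0],[0,0,0]]' --grip '[84,84,84,84,84]'

```text
time: 10.32
eef_pos: [0.5473, 0.1692, 0.1159]
tcp_rot: [-0.102, 0.995, -0.0, -0.001]
contact_force: [0.6, -0.3, 0.1]
opening: 0.985
```

Call:
send_rows --translation '[[0,0,-1],[-0.34,0.93,0],[-0.34,0.93,0],[-0.34,0.93,0],[-0.34,0.93,0]]' --rotation '[[0,0,0],[0,0,0],[0,0,0],[0,0,0],[0,0,0]]' --grip '[84,84,84,84,84]'

```text
time: 10.95
eef_pos: [0.5648, 0.2877, 0.1449]
tcp_rot: [-0.102, 0.995, -0.0, -0.001]
contact_force: [0.1, -0.0, -0.5]
opening: 0.985
```

Call:
send_rows --translation '[[0,0,0],[0,0,1],[0,0,1],[0,0,1],[0,0,0.5]]' --rotation '[[0,0,0.34],[0,0,0],[0,0,0],[0,0,0],[0,0,0]]' --grip '[84,84,84,84,84]'

```text
time: 11.58
eef_pos: [0.5636, 0.2855, 0.0383]
tcp_rot: [-0.087, 0.996, -0.001, -0.002]
contact_force: [-0.9, 0.5, -0.4]
opening: 0.982
```

Call:
send_rows --translation '[[0,0,0.5],[0,0,0],[0,0,0],[0,0,0],[0,0,0]]' --rotation '[[0,0,0],[0,0,0],[0,0,0],[0,0,0],[0,0,0]]' --grip '[84,66,66,62,62]'

```text
time: 12.2
eef_pos: [0.566, 0.2874, 0.027]
tcp_rot: [-0.087, 0.996, 0.0, 0.001]
contact_force: [0.1, 1.8, 0.7]
opening: 0.725
```

Call:
send_rows --translation '[[0,0,0],[0,0,0],[0,0,0]]' --rotation '[[0,0,0],[0,0,0],[0,0,0]]' --grip '[59,59,59]'

```text
time: 12.58
eef_pos: [0.5655, 0.287, 0.0261]
tcp_rot: [-0.087, 0.996, 0.0, 0.0]
contact_force: [1.2, 2.1, 0.8]
opening: 0.687
```

Call:
send_rows --translation '[[0,0,0],[0,0,0],[0,0,0]]' --rotation '[[0,0,0],[0,0,0],[0,0,0]]' --grip '[56,56,56]'

```text
time: 12.95
eef_pos: [0.5655, 0.2867, 0.0261]
tcp_rot: [-0.087, 0.996, -0.0, 0.0]
contact_force: [0.4, 1.2, 3.3]
opening: 0.66
```

Call:
send_rows --translation '[[0,0,0],[0,0,0],[0,0,-1],[0,0,-1],[0,0,-1]]' --rotation '[[0,0,0],[0,0,0],[0,0,0],[0,0,0],[0,0,0]]' --grip '[84,84,84,84,84]'

```text
time: 13.58
eef_pos: [0.5647, 0.2864, 0.1159]
tcp_rot: [-0.087, 0.996, -0.0, -0.001]
contact_force: [0.0, -0.6, 0.1]
opening: 0.986
```

Call:
send_rows --translation '[[0,0,-1],[-0.06,0.93,0],[-0.06,0.93,0],[-0.06,0.93,0],[-0.06,0.93,0]]' --rotation '[[0,0,0],[0,0,0],[0,0,0],[0,0,0],[0,0,0]]' --grip '[84,84,84,84,84]'

```text
time: 14.2
eef_pos: [0.5524, 0.3983, 0.145]
tcp_rot: [-0.087, 0.996, -0.001, -0.001]
contact_force: [0.0, 0.2, 0.7]
opening: 0.981
```

Call:
send_rows --translation '[[0,0.92,0],[0,0,0],[0,0,0],[0,0,1],[0,0,1]]' --rotation '[[0,0,0.92],[0,0,0.9],[0,0,0.9],[0,0,0],[0,0,0]]' --grip '[84,84,84,84,84]'

```text
time: 14.82
eef_pos: [0.548, 0.4249, 0.0849]
tcp_rot: [0.031, 1.0, -0.0, 0.0]
contact_force: [-0.6, -0.9, -0.0]
opening: 0.982
```

Call:
send_rows --translation '[[0,0,1],[0,0,1],[0,0,0],[0,0,0],[0,0,0]]' --rotation '[[0,0,0],[0,0,0],[0,0,0],[0,0,0],[0,0,0]]' --grip '[84,84,66,62,62]'

```text
time: 15.45
eef_pos: [0.549, 0.4254, 0.0275]
tcp_rot: [0.031, 1.0, 0.0, 0.001]
contact_force: [0.5, -1.0, -1.4]
opening: 0.727
```

Call:
send_rows --translation '[[0,0,0],[0,0,0],[0,0,0]]' --rotation '[[0,0,0],[0,0,0],[0,0,0]]' --grip '[59,59,59]'

```text
time: 15.82
eef_pos: [0.5492, 0.425, 0.0279]
tcp_rot: [0.031, 1.0, -0.0, 0.001]
contact_force: [-1.7, -3.3, 6.0]
opening: 0.694
```

Call:
send_rows --translation '[[0,0,0],[0,0,0],[0,0,0]]' --rotation '[[0,0,0],[0,0,0],[0,0,0]]' --grip '[56,56,56]'

```text
time: 16.2
eef_pos: [0.5493, 0.4245, 0.0286]
tcp_rot: [0.031, 1.0, -0.001, 0.001]
contact_force: [-2.3, -6.4, 9.3]
opening: 0.661
```

Call:
send_rows --translation '[[0,0,0],[0,0,0],[0,0,-1],[0,0,-1],[0,0,-1]]' --rotation '[[0,0,0],[0,0,0],[0,0,0],[0,0,0],[0,0,0]]' --grip '[84,84,84,84,84]'

```text
time: 16.82
eef_pos: [0.5478, 0.4254, 0.1161]
tcp_rot: [0.031, 1.0, 0.0, -0.0]
contact_force: [0.5, 0.5, -0.2]
opening: 0.983
```

Call:
send_rows --translation '[[0,0,-1],[0.87,-0.75,0],[0.87,-0.75,0],[0.87,-0.76,0],[0.87,-0.76,0]]' --rotation '[[0,0,0],[0,0,0],[0,0,0],[0,0,0],[0,0,0]]' --grip '[84,84,84,84,84]'

```text
time: 17.45
eef_pos: [0.4372, 0.3409, 0.1455]
tcp_rot: [0.031, 1.0, 0.0, -0.0]
contact_force: [0.9, 0.9, 0.5]
opening: 0.982
```

Call:
send_rows --translation '[[0,0,0],[0,0,1],[0,0,1],[0,0,1],[0,0,0.5]]' --rotation '[[0,0,-0.88],[0,0,0],[0,0,0],[0,0,0],[0,0,0]]' --grip '[84,84,84,84,84]'

```text
time: 18.08
eef_pos: [0.4371, 0.3409, 0.0388]
tcp_rot: [-0.007, 1.0, -0.001, -0.001]
contact_force: [-0.0, -0.5, 0.6]
opening: 0.981
```

Call:
send_rows --translation '[[0,0,0.5],[0,0,0],[0,0,0],[0,0,0],[0,0,0]]' --rotation '[[0,0,0],[0,0,0],[0,0,0],[0,0,0],[0,0,0]]' --grip '[84,66,66,62,62]'

```text
time: 18.7
eef_pos: [0.4391, 0.342, 0.027]
tcp_rot: [-0.007, 1.0, 0.001, 0.001]
contact_force: [1.0, 2.2, 2.0]
opening: 0.725
```

Call:
send_rows --translation '[[0,0,0],[0,0,0],[0,0,0]]' --rotation '[[0,0,0],[0,0,0],[0,0,0]]' --grip '[59,59,59]'

```text
time: 19.08
eef_pos: [0.4391, 0.3415, 0.0272]
tcp_rot: [-0.007, 1.0, 0.0, 0.001]
contact_force: [-1.7, -0.3, 4.8]
opening: 0.69
```

Call:
send_rows --translation '[[0,0,0],[0,0,0],[0,0,0]]' --rotation '[[0,0,0],[0,0,0],[0,0,0]]' --grip '[56,56,56]'

```text
time: 19.45
eef_pos: [0.4392, 0.3404, 0.0278]
tcp_rot: [-0.008, 1.0, -0.001, 0.0]
contact_force: [-1.8, -5.8, 10.9]
opening: 0.655
```

Rub forces at 6 mm: C 8.2, A 9.3, D 10.9, B 3.3 N. B is the perished one and A, C and D are good. I'll turn for an x grip on D, then look.

Call:
send_rows --translation '[[0,0,0],[0,0,0],[0,0,-1],[0,0,-1],[0,0,-1]]' --rotation '[[0,0,0],[0,0,0],[0,0,0],[0,0,0],[0,0,0]]' --grip '[84,84,84,84,84]'

```text
time: 20.08
eef_pos: [0.4377, 0.341, 0.116]
tcp_rot: [-0.007, 1.0, -0.0, -0.001]
contact_force: [0.0, -0.4, 0.3]
opening: 0.985
```

Call:
send_rows --translation '[[0,0,-1],[0,0,0],[0,0,0],[0,0,0],[0,0,0]]' --rotation '[[0,0,1],[0,0,1],[0,0,1],[0,0,1],[0,0,1]]' --grip '[84,84,84,84,84]'

```text
time: 20.7
eef_pos: [0.4378, 0.3411, 0.1451]
tcp_rot: [0.211, 0.978, -0.0, -0.0]
contact_force: [0.4, 0.0, 0.0]
opening: 0.985
```

Call:
send_rows --translation '[[0,0,0],[0,0,0],[0,0,0],[0,0,0],[0,0,0]]' --rotation '[[0,0,1],[0,0,1],[0,0,1],[0,0,1],[0,0,1]]' --grip '[84,84,84,84,84]'

```text
time: 21.32
eef_pos: [0.4378, 0.3411, 0.1451]
tcp_rot: [0.417, 0.909, -0.001, -0.0]
contact_force: [-0.8, -0.3, -0.1]
opening: 0.983
```

Call:
send_rows --translation '[[0,0,0],[0,0,0],[0,0,0],[0,0,0],[0,0,0]]' --rotation '[[0,0,1],[0,0,1],[0,0,1],[0,0,1],[0,0,1]]' --grip '[84,84,84,84,84]'

```text
time: 21.95
eef_pos: [0.4378, 0.3411, 0.1451]
tcp_rot: [0.604, 0.797, -0.001, -0.0]
contact_force: [-0.2, -0.1, 0.6]
opening: 0.983
```

Call:
send_rows --translation '[[0,0,0],[0,0,0],[0,0,0],[0,0,0]]' --rotation '[[0,0,1],[0,0,1],[0,0,1],[0,0,0]]' --grip '[84,84,84,84]'

```text
time: 22.45
eef_pos: [0.4379, 0.3411, 0.1453]
tcp_rot: [0.702, 0.713, -0.001, -0.0]
contact_force: [0.5, -0.2, -1.3]
opening: 0.981
```

```bash
python3 - <<'E'
from h import *
t=snap('top','top2');s=snap('side','side2')
a=cv2.resize(t['image'][150:250,150:290],None,fx=5.6,fy=5.6,interpolation=cv2.INTER_CUBIC)
cv2.imwrite('pics/v2.png',a)
print(ctrl.get_state()['eef_pos'])
E
```

```text
[0.43801676 0.34116291 0.14542271]
```

View pics/v2.png

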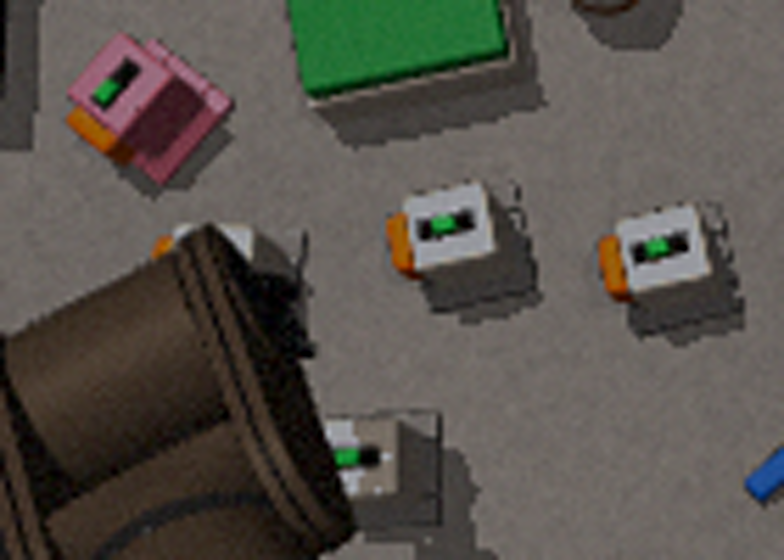

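Pointers on B and C moved, so those squeezes took. Gripper contact suggests vision reads y about 4–5 mm low, so I'll correct for it. Grasping D across x and lifting.

Call:
send_rows --translation '[[-0.16,0,0],[0,0,1],[0,0,1],[0,0,1],[0,0,0.7]]' --rotation '[[0,0,0],[0,0,0],[0,0,0],[0,0,0],[0,0,0]]' --grip '[84,84,84,84,84]'

```text
time: 23.18
eef_pos: [0.4377, 0.3358, 0.0333]
tcp_rot: [0.702, 0.712, -0.001, -0.0]
contact_force: [-0.0, 0.3, -0.2]
opening: 0.987
```

Call:
send_rows --translation '[[0,0,0.4],[0,0,0],[0,0,0],[0,0,0],[0,0,0]]' --rotation '[[0,0,0],[0,0,0],[0,0,0],[0,0,0],[0,0,0]]' --grip '[84,30,30,30,30]' --squeeze 50

```text
time: 23.8
eef_pos: [0.4393, 0.337, 0.0242]
tcp_rot: [0.702, 0.712, 0.001, 0.0]
contact_force: [-0.3, -1.1, 3.2]
opening: 0.51
```

Call:
send_rows --translation '[[0,0,-0.5],[0,0,-1],[0,0,-1],[0,0,-1],[0,0,-1]]' --rotation '[[0,0,0],[0,0,0],[0,0,0],[0,0,0],[0,0,0]]' --grip '[30,30,30,30,30]'

```text
time: 24.42
eef_pos: [0.4377, 0.3362, 0.159]
tcp_rot: [0.702, 0.712, -0.0, -0.0]
contact_force: [-1.2, -0.3, -0.6]
opening: 0.51
```

Call:
send_rows --translation '[[-0.97,0.2,-1],[-0.97,0.2,0],[-0.97,0.2,0],[-0.97,0.2,0],[-0.97,0.2,0]]' --rotation '[[0,0,0],[0,0,0],[0,0,0],[0,0,0],[0,0,0]]' --grip '[30,30,30,30,30]'

```text
time: 25.05
eef_pos: [0.4699, 0.1904, 0.188]
tcp_rot: [0.702, 0.712, -0.0, -0.0]
contact_force: [0.4, 0.5, -1.3]
opening: 0.509
```

Call:
send_rows --translation '[[-0.97,0.2,0],[-0.97,0.2,0],[-0.97,0.2,0],[-0.97,0.2,0],[-0.97,0.2,0]]' --rotation '[[0,0,0],[0,0,0],[0,0,0],[0,0,0],[0,0,0]]' --grip '[30,30,30,30,30]'

```text
time: 25.68
eef_pos: [0.502, 0.0455, 0.188]
tcp_rot: [0.702, 0.712, -0.0, -0.0]
contact_force: [-0.2, 0.2, -2.9]
opening: 0.51
```

Call:
send_rows --translation '[[-0.97,0.2,0],[-0.97,0.2,0],[-0.97,0.2,0],[-0.97,0.2,0],[-0.97,0.2,0]]' --rotation '[[0,0,0],[0,0,0],[0,0,0],[0,0,0],[0,0,0]]' --grip '[30,30,30,30,30]'

```text
time: 26.3
eef_pos: [0.5341, -0.0995, 0.188]
tcp_rot: [0.702, 0.712, -0.0, -0.0]
contact_force: [1.5, -0.4, -1.5]
opening: 0.508
```

Call:
send_rows --translation '[[-0.97,0.25,0],[-0.97,0.25,0],[-0.97,0.25,0],[-0.97,0.25,0],[-0.97,0.25,0]]' --rotation '[[0,0,0],[0,0,0],[0,0,0],[0,0,0],[0,0,0]]' --grip '[30,30,30,30,30]'

```text
time: 26.92
eef_pos: [0.5738, -0.2443, 0.1879]
tcp_rot: [0.702, 0.712, -0.0, -0.0]
contact_force: [0.1, 0.6, -1.7]
opening: 0.512
```

Call:
send_rows --translation '[[-0.97,0.25,0.5],[-0.9,0.25,0.5],[0,0,0],[0,0,0]]' --rotation '[[0,0,0],[0,0,0],[0,0,0],[0,0,0]]' --grip '[30,30,30,30]'

```text
time: 27.42
eef_pos: [0.5896, -0.2989, 0.1579]
tcp_rot: [0.702, 0.712, 0.0, -0.001]
contact_force: [-1.0, -0.0, -1.5]
opening: 0.506
```

```bash
python3 - <<'E'
from h import *
t=snap('top','top3');s=snap('side','side3')
print(ctrl.get_state()['eef_pos'])
a=cv2.resize(t['image'][150:230,360:460],None,fx=4,fy=4,interpolation=cv2.INTER_CUBIC)
b=cv2.resize(s['image'][200:330,300:400],None,fx=4,fy=4,interpolation=cv2.INTER_CUBIC)
o=np.zeros((520,800,3),np.uint8);o[:320,:400]=a;o[:,400:]=b;cv2.imwrite('pics/v3.png',o)
E
```

```text
[ 0.59001886 -0.29874998  0.15866237]
```

View pics/v3.png

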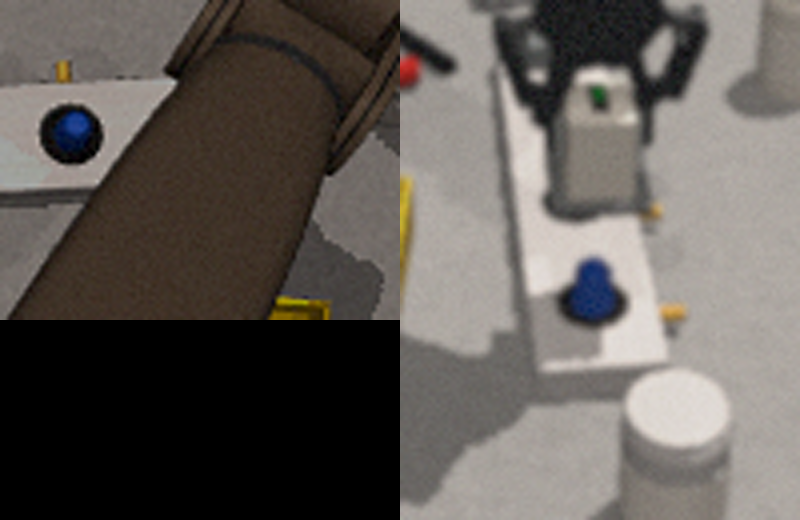

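```bash
python3 - <<'E'
from h import *
s=load('side3')
f=lambda u,v:((u-400+.5)/4-.5+300,(v+.5)/4-.5+200)
print('cart top obs',f(600,85),'pred',proj(s,[.590,-.2988,.2046]))
print('tip obs',f(593,262),'pred',proj(s,[.589,-.2997,.066]))
print('foot obs',f(593,300),'pred',proj(s,[.589,-.2997,.03]))
E
```

```text
cart top obs (349.625, 220.875) pred [349.16630104 223.26270018]
tip obs (347.875, 265.125) pred [348.03678469 264.77487698]
foot obs (347.875, 274.625) pred [347.85322472 274.59247805]
```

Call:
send_rows --translation '[[0,0,1],[0,0,1],[0,0,0.5],[0,0,0.3],[0,0,0]]' --rotation '[[0,0,0],[0,0,0],[0,0,0],[0,0,0],[0,0,0]]' --grip '[30,30,30,30,30]'

```text
time: 28.15
eef_pos: [0.5893, -0.2991, 0.0736]
tcp_rot: [0.702, 0.712, -0.0, -0.001]
contact_force: [-3.0, 0.9, -3.2]
opening: 0.508
```

Call:
send_rows --translation '[[0,0,0.2],[0,0,0.2],[0,0,0]]' --rotation '[[0,0,0],[0,0,0],[0,0,0]]' --grip '[30,30,30]'

```text
time: 28.52
eef_pos: [0.5887, -0.2985, 0.0617]
tcp_rot: [0.702, 0.712, -0.0, -0.002]
contact_force: [-4.7, 3.4, -3.5]
opening: 0.509
```

Call:
send_rows --translation '[[0.04,-0.05,0.1],[0,0,0.1],[0,0,0]]' --rotation '[[0,0,0],[0,0,0],[0,0,0]]' --grip '[30,30,30]'

```text
time: 28.9
eef_pos: [0.5884, -0.2983, 0.0564]
tcp_rot: [0.702, 0.712, 0.0, -0.0]
contact_force: [-5.1, 2.0, 1.5]
opening: 0.509
```

Call:
send_rows --translation '[[0,0,0.1],[0,0,0.08],[0,0,0]]' --rotation '[[0,0,0],[0,0,0],[0,0,0]]' --grip '[30,30,30]'

```text
time: 29.28
eef_pos: [0.5885, -0.2983, 0.0544]
tcp_rot: [0.702, 0.712, -0.0, -0.001]
contact_force: [-9.7, 5.6, 14.8]
opening: 0.513
```

Call:
send_rows --translation '[[0.04,-0.06,0.05],[0,0,0.05],[0,0,0]]' --rotation '[[0,0,0],[0,0,0],[0,0,0]]' --grip '[30,30,30]'

```text
time: 29.65
eef_pos: [0.5884, -0.2983, 0.0542]
tcp_rot: [0.702, 0.712, 0.0, 0.001]
contact_force: [-10.0, 6.6, 21.5]
opening: 0.509
```

Call:
send_rows --translation '[[0,0,0.08],[0,0,0]]' --rotation '[[0,0,0],[0,0,0]]' --grip '[30,30]'

```text
time: 29.9
eef_pos: [0.5884, -0.2983, 0.0541]
tcp_rot: [0.702, 0.712, -0.0, 0.001]
contact_force: [-14.5, 9.2, 29.7]
opening: 0.515
```

Call:
send_rows --translation '[[0,0,0],[0,0,0],[0,0,-1],[0,0,-1],[0,0,-1]]' --rotation '[[0,0,0],[0,0,0],[0,0,0],[0,0,0],[0,0,0]]' --grip '[70,70,70,70,70]'

```text
time: 30.52
eef_pos: [0.587, -0.2976, 0.1353]
tcp_rot: [0.702, 0.712, 0.0, 0.001]
contact_force: [0.0, -0.1, -0.2]
opening: 0.82
```

Call:
send_rows --translation '[[0.5,-1,-1],[0,-1,0],[0,0,0]]' --rotation '[[0,0,0],[0,0,0],[0,0,0]]' --grip '[84,84,84]'

```text
time: 30.9
eef_pos: [0.5257, -0.2833, 0.165]
tcp_rot: [0.702, 0.712, 0.0, 0.001]
contact_force: [-0.2, -0.3, -0.4]
opening: 0.984
```

```bash
python3 - <<'E'
from h import *
t=snap('top','top4');s=snap('side','side4')
print(ctrl.get_state()['eef_pos'])
a=cv2.resize(t['image'][170:220,160:300],None,fx=5.6,fy=5.6,interpolation=cv2.INTER_CUBIC)
b=cv2.resize(s['image'][195:300,300:400],None,fx=3,fy=3,interpolation=cv2.INTER_CUBIC)
c=cv2.resize(t['image'][150:230,300:450],None,fx=3,fy=3,interpolation=cv2.INTER_CUBIC)
o=np.zeros((600,800,3),np.uint8);o[:280,:784]=a;o[280:595,:300]=b;o[280:520,310:760]=c;cv2.imwrite('pics/v4.png',o)
E
```

```text
[ 0.52685417 -0.28335541  0.16466662]
```

View pics/v4.png

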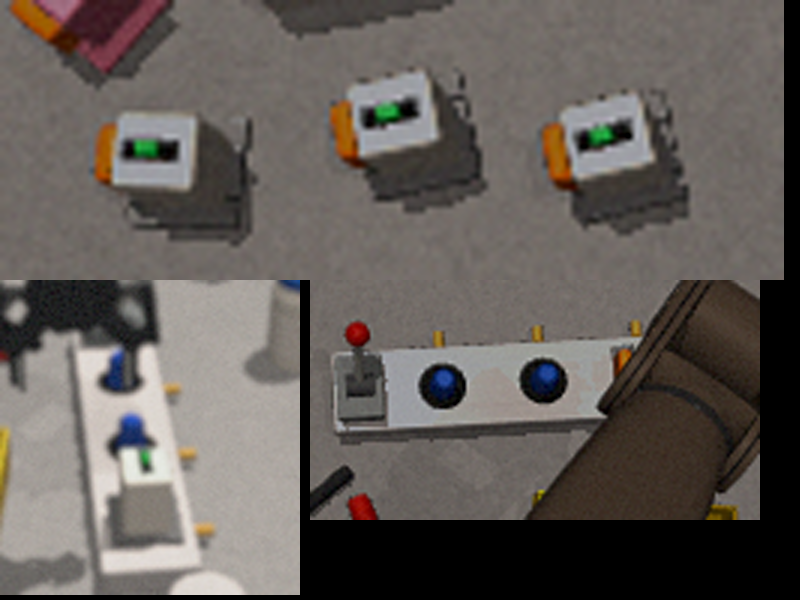

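```bash
cat > m1.py <<'E'
from h import *
def meas(f,K,off,sc):
    t=load(f)
    for k,v in K.items():
        W=np.array([onz(t,*((np.array(p)+.5)/sc-.5+off),.07)[:2] for p in v])
        y=(W[0]+W[3]-W[1]-W[2])/2; x=(W[0]+W[1]-W[2]-W[3])/2
        print(k,W.mean(0).round(4),'size',np.linalg.norm(x).round(3),np.linalg.norm(y).round(3),np.degrees([np.arctan2(-y[0],y[1]),np.arctan2(x[1],x[0])]).round(1))
E
python3 - <<'E'
from m1 import *
meas('top4',{'A':[(118,110),(199,112),(193,187),(113,183)],'B':[(348,85),(428,70),(439,140),(358,157)],'C':[(560,107),(640,91),(656,163),(577,186)]},[160,170],5.6)
E
```

```text
A [0.5523 0.4154] size 0.043 0.046 [-3.9 -2.2]
B [0.5684 0.2815] size 0.042 0.046 [9.9 9. ]
C [0.551  0.1599] size 0.045 0.046 [12.4 11.8]
```

Call:
send_rows --translation '[[1,0.07,0],[1,0.07,0],[1,0.07,0],[1,0.07,0],[1,0.07,0]]' --rotation '[[0,0,0],[0,0,0],[0,0,0],[0,0,0],[0,0,0]]' --grip '[84,84,84,84,84]'

```text
time: 31.62
eef_pos: [0.5358, -0.132, 0.1645]
tcp_rot: [0.702, 0.712, 0.0, 0.0]
contact_force: [0.2, 0.0, -0.7]
opening: 0.982
```

Call:
send_rows --translation '[[1,0.07,0],[1,0.07,0],[1,0.07,0],[1,0.07,0],[1,0.07,0]]' --rotation '[[0,0,0],[0,0,0],[0,0,0],[0,0,0],[0,0,0]]' --grip '[84,84,84,84,84]'

```text
time: 32.25
eef_pos: [0.5441, 0.0185, 0.1645]
tcp_rot: [0.702, 0.712, 0.0, 0.0]
contact_force: [-0.8, 0.6, -0.8]
opening: 0.984
```

Call:
send_rows --translation '[[1,0.07,0],[1,0.07,0],[1,0.07,0],[1,0.07,0],[0.8,0,0]]' --rotation '[[0,0,0],[0,0,0],[0,0,0],[0,0,0],[0,0,0]]' --grip '[84,84,84,84,84]'

```text
time: 32.88
eef_pos: [0.5504, 0.1631, 0.1644]
tcp_rot: [0.702, 0.712, 0.0, -0.0]
contact_force: [0.2, 0.2, 0.3]
opening: 0.985
```

Call:
send_rows --translation '[[0,0,0],[0,0,0],[0,0,0],[0,0,0],[0,0,0]]' --rotation '[[0,0,-0.8],[0,0,-0.8],[0,0,-0.64],[0,0,0],[0,0,0]]' --grip '[84,84,84,84,84]'

```text
time: 33.5
eef_pos: [0.5498, 0.1616, 0.1646]
tcp_rot: [0.629, 0.777, -0.0, -0.0]
contact_force: [0.2, -0.1, 0.3]
opening: 0.983
```

Call:
send_rows --translation '[[0,0,1],[0,0,1],[0,0,1],[0,0,1],[0,0,0.65]]' --rotation '[[0,0,0],[0,0,0],[0,0,0],[0,0,0],[0,0,0]]' --grip '[84,84,84,84,84]'

```text
time: 34.12
eef_pos: [0.5489, 0.1613, 0.0238]
tcp_rot: [0.629, 0.777, -0.001, -0.001]
contact_force: [-0.3, 0.3, 0.6]
opening: 0.985
```

Call:
send_rows --translation '[[0,0,0],[0,0,0],[0,0,0],[0,0,0]]' --rotation '[[0,0,0],[0,0,0],[0,0,0],[0,0,0]]' --grip '[30,30,30,30]'

```text
time: 34.62
eef_pos: [0.551, 0.1615, 0.0272]
tcp_rot: [0.629, 0.777, 0.001, 0.001]
contact_force: [0.8, -0.2, 2.9]
opening: 0.509
```

Call:
send_rows --translation '[[0,0,-0.5],[0,0,-1],[0,0,-1],[0,0,-1],[0,0,-1]]' --rotation '[[0,0,0],[0,0,0],[0,0,0],[0,0,0],[0,0,0]]' --grip '[30,30,30,30,30]'

```text
time: 35.25
eef_pos: [0.5486, 0.1613, 0.1618]
tcp_rot: [0.629, 0.777, -0.0, -0.0]
contact_force: [0.0, -0.3, -2.9]
opening: 0.512
```

Call:
send_rows --translation '[[0,0,-1],[0,0,0],[0,0,0],[0,0,0]]' --rotation '[[0,0,0],[0,0,0.8],[0,0,0.8],[0,0,0.64]]' --grip '[30,30,30,30]'

```text
time: 35.75
eef_pos: [0.5486, 0.1612, 0.1908]
tcp_rot: [0.703, 0.711, -0.0, -0.0]
contact_force: [-0.1, 0.6, -2.2]
opening: 0.507
```

Call:
send_rows --translation '[[-1,0.05,0],[-1,0.05,0],[-1,0.05,0],[-1,0.05,0],[-1,0.05,0]]' --rotation '[[0,0,0],[0,0,0],[0,0,0],[0,0,0],[0,0,0]]' --grip '[30,30,30,30,30]'

```text
time: 36.38
eef_pos: [0.5582, 0.0106, 0.1907]
tcp_rot: [0.702, 0.712, -0.0, -0.0]
contact_force: [1.0, -0.2, -1.9]
opening: 0.505
```

Call:
send_rows --translation '[[-1,0.05,0],[-1,0.1,0],[-1,0.15,0],[-1,0.2,0],[-1,0.2,0]]' --rotation '[[0,0,0],[0,0,0],[0,0,0],[0,0,0],[0,0,0]]' --grip '[30,30,30,30,30]'

```text
time: 37.0
eef_pos: [0.5816, -0.1389, 0.1908]
tcp_rot: [0.702, 0.712, -0.0, -0.001]
contact_force: [0.5, 0.4, -3.0]
opening: 0.514
```

Call:
send_rows --translation '[[-1,0.12,0],[-0.8,0,0.5],[0,0,1],[0,0,1],[0,0,0]]' --rotation '[[0,0,0],[0,0,0],[0,0,0],[0,0,0],[0,0,0]]' --grip '[30,30,30,30,30]'

```text
time: 37.62
eef_pos: [0.5834, -0.1908, 0.1111]
tcp_rot: [0.702, 0.712, -0.001, -0.005]
contact_force: [0.4, -0.1, -2.2]
opening: 0.505
```

Call:
send_rows --translation '[[0,0,0],[0,0,0.6],[0,0,0.5],[0,0,0.2],[0,0,0]]' --rotation '[[0,0,0],[0,0,0],[0,0,0],[0,0,0],[0,0,0]]' --grip '[30,30,30,30,30]'

```text
time: 38.25
eef_pos: [0.586, -0.1919, 0.0755]
tcp_rot: [0.702, 0.712, -0.0, -0.001]
contact_force: [0.2, -0.3, -1.7]
opening: 0.51
```

Call:
send_rows --translation '[[0,0,0.2],[0,0,0.2],[0,0,0]]' --rotation '[[0,0,0],[0,0,0],[0,0,0]]' --grip '[30,30,30]'

```text
time: 38.62
eef_pos: [0.5858, -0.1917, 0.0635]
tcp_rot: [0.702, 0.712, -0.0, -0.001]
contact_force: [-2.4, 1.4, -2.0]
opening: 0.511
```

Well aligned. Press home in small steps.

Call:
send_rows --translation '[[0,-0.03,0.1],[0,0,0.1],[0,0,0]]' --rotation '[[0,0,0],[0,0,0],[0,0,0]]' --grip '[30,30,30]'

```text
time: 39.0
eef_pos: [0.5856, -0.1916, 0.059]
tcp_rot: [0.702, 0.712, 0.0, -0.001]
contact_force: [-4.2, 4.3, 1.7]
opening: 0.509
```

Call:
send_rows --translation '[[0,0,0.1],[0,0,0.08],[0,0,0]]' --rotation '[[0,0,0],[0,0,0],[0,0,0]]' --grip '[30,30,30]'

```text
time: 39.38
eef_pos: [0.5857, -0.1916, 0.0573]
tcp_rot: [0.702, 0.712, -0.0, -0.002]
contact_force: [-11.8, 6.7, 17.7]
opening: 0.509
```

Call:
send_rows --translation '[[0,0,0.06],[0,0,0]]' --rotation '[[0,0,0],[0,0,0]]' --grip '[30,30]'

```text
time: 39.62
eef_pos: [0.5857, -0.1916, 0.0572]
tcp_rot: [0.702, 0.712, -0.001, -0.002]
contact_force: [-15.8, 8.3, 25.7]
opening: 0.509
```

Call:
send_rows --translation '[[0,0,0],[0,0,0],[0,0,-1],[0,0,-1],[0,0,-1]]' --rotation '[[0,0,0],[0,0,0],[0,0,0],[0,0,0],[0,0,0]]' --grip '[70,70,70,70,70]'

```text
time: 40.25
eef_pos: [0.5862, -0.1928, 0.1419]
tcp_rot: [0.702, 0.712, 0.0, 0.001]
contact_force: [0.1, -1.2, 0.7]
opening: 0.819
```

Call:
send_rows --translation '[[0,0,-1],[1,0,-0.5],[1,0,0]]' --rotation '[[0,0,0],[0,0,0],[0,0,0]]' --grip '[84,84,84]'

```text
time: 40.62
eef_pos: [0.5865, -0.1329, 0.1884]
tcp_rot: [0.703, 0.712, 0.001, 0.003]
contact_force: [0.5, 0.9, 0.2]
opening: 0.983
```

```bash
python3 - <<'E'
from h import *
t=snap('top','top5');o=load('top4')
print(ctrl.get_state()['eef_pos'])
for n,(a,b) in {'A':(160,205),'B':(212,247)}.items():
    d=cv2.absdiff(t['image'][175:220,a:b],o['image'][175:220,a:b]);print(n,d.mean(),(d.max(2)>40).sum())
E
```

```text
[ 0.58562218 -0.12894846  0.18715502]
A 2.64082304526749 0
B 2.5585185185185186 0
```

Call:
send_rows --translation '[[1,-0.05,0],[1,-0.05,0],[1,-0.05,0],[1,-0.05,0],[1,-0.05,0]]' --rotation '[[0,0,0],[0,0,0],[0,0,0],[0,0,0],[0,0,0]]' --grip '[70,70,70,70,70]'

```text
time: 41.3
eef_pos: [0.5757, 0.0181, 0.186]
tcp_rot: [0.702, 0.712, 0.0, 0.001]
contact_force: [0.7, 0.1, -0.1]
opening: 0.819
```

Call:
send_rows --translation '[[1,-0.05,0],[1,-0.05,0],[1,-0.05,0],[1,-0.05,0],[1,-0.05,0]]' --rotation '[[0,0,0],[0,0,0],[0,0,0],[0,0,0],[0,0,0]]' --grip '[70,70,70,70,70]'

```text
time: 41.92
eef_pos: [0.5662, 0.1682, 0.186]
tcp_rot: [0.702, 0.712, 0.0, 0.001]
contact_force: [-0.2, 0.0, -0.3]
opening: 0.82
```

Call:
send_rows --translation '[[1,-0.05,0],[1,-0.05,0],[1,-0.05,0],[1,-0.05,0],[1,-0.05,0]]' --rotation '[[0,0,0],[0,0,0],[0,0,0],[0,0,0],[0,0,0]]' --grip '[70,70,70,70,70]'

```text
time: 42.55
eef_pos: [0.5566, 0.3182, 0.1858]
tcp_rot: [0.702, 0.712, 0.0, 0.0]
contact_force: [0.5, 0.5, -0.1]
opening: 0.82
```

Call:
send_rows --translation '[[1,-0.05,0],[1,-0.05,0],[1,-0.05,0],[0.2,-0.01,0],[0,0,0]]' --rotation '[[0,0,0],[0,0,0],[0,0,0],[0,0,0.76],[0,0,0]]' --grip '[70,70,70,70,70]'

```text
time: 43.18
eef_pos: [0.5501, 0.4137, 0.1856]
tcp_rot: [0.725, 0.689, 0.0, 0.0]
contact_force: [0.4, -0.1, 0.5]
opening: 0.821
```

Call:
send_rows --translation '[[0.1,0.03,1],[0,0,1],[0,0,1],[0,0,1],[0,0,1]]' --rotation '[[0,0,0],[0,0,0],[0,0,0],[0,0,0],[0,0,0]]' --grip '[70,70,70,70,70]'

```text
time: 43.8
eef_pos: [0.5514, 0.4155, 0.0352]
tcp_rot: [0.725, 0.689, 0.0, 0.0]
contact_force: [-0.2, 0.2, 0.1]
opening: 0.817
```

Call:
send_rows --translation '[[0,0,0.3],[0,0,0],[0,0,0],[0,0,0],[0,0,0]]' --rotation '[[0,0,0],[0,0,0],[0,0,0],[0,0,0],[0,0,0]]' --grip '[70,30,30,30,30]'

```text
time: 44.42
eef_pos: [0.5515, 0.4166, 0.0286]
tcp_rot: [0.725, 0.689, 0.001, 0.0]
contact_force: [-0.7, 0.5, 0.9]
opening: 0.511
```

Call:
send_rows --translation '[[0,0,-0.5],[0,0,-1],[0,0,-1],[0,0,-1],[0,0,-1]]' --rotation '[[0,0,0],[0,0,0],[0,0,0],[0,0,0],[0,0,0]]' --grip '[30,30,30,30,30]'

```text
time: 45.05
eef_pos: [0.5506, 0.4163, 0.1642]
tcp_rot: [0.725, 0.688, 0.0, -0.0]
contact_force: [0.5, 0.6, -2.1]
opening: 0.509
```

Call:
send_rows --translation '[[0,0,-1],[0,0,0],[0,0,0]]' --rotation '[[0,0,0],[0,0,-0.76],[0,0,0]]' --grip '[30,30,30]'

```text
time: 45.42
eef_pos: [0.5507, 0.4164, 0.1935]
tcp_rot: [0.702, 0.712, 0.001, 0.0]
contact_force: [1.2, -0.1, -2.0]
opening: 0.506
```

Call:
send_rows --translation '[[-1,0.05,0],[-1,0.05,0],[-1,0.05,0],[-1,0.05,0],[-1,0.05,0]]' --rotation '[[0,0,0],[0,0,0],[0,0,0],[0,0,0],[0,0,0]]' --grip '[30,30,30,30,30]'

```text
time: 46.05
eef_pos: [0.5598, 0.2653, 0.1917]
tcp_rot: [0.702, 0.712, -0.001, -0.0]
contact_force: [0.1, 0.3, -1.7]
opening: 0.509
```

Call:
send_rows --translation '[[-1,0.05,0],[-1,0.05,0],[-1,0.05,0],[-1,0.05,0],[-1,0.05,0]]' --rotation '[[0,0,0],[0,0,0],[0,0,0],[0,0,0],[0,0,0]]' --grip '[30,30,30,30,30]'

```text
time: 46.68
eef_pos: [0.5694, 0.1156, 0.1918]
tcp_rot: [0.702, 0.712, -0.001, -0.001]
contact_force: [0.4, -0.1, -1.3]
opening: 0.509
```

Call:
send_rows --translation '[[-1,0.05,0],[-1,0.05,0],[-1,0.05,0],[-1,0.05,0],[-1,0.05,0]]' --rotation '[[0,0,0],[0,0,0],[0,0,0],[0,0,0],[0,0,0]]' --grip '[30,30,30,30,30]'

```text
time: 47.3
eef_pos: [0.5791, -0.0342, 0.1918]
tcp_rot: [0.702, 0.712, -0.0, -0.001]
contact_force: [0.8, 0.2, -0.7]
opening: 0.508
```

Call:
send_rows --translation '[[-1,0.08,0],[-0.6,0.01,0],[0,0,1],[0,0,1],[0,0,0]]' --rotation '[[0,0,0],[0,0,0],[0,0,0],[0,0,0],[0,0,0]]' --grip '[30,30,30,30,30]'

```text
time: 47.92
eef_pos: [0.5805, -0.0803, 0.129]
tcp_rot: [0.702, 0.712, -0.002, -0.003]
contact_force: [0.2, 0.6, -1.9]
opening: 0.505
```

Call:
send_rows --translation '[[0,0,0],[0,0,0]]' --rotation '[[0,0,0],[0,0,0]]' --grip '[30,30]'

```text
time: 48.18
eef_pos: [0.5843, -0.0815, 0.1343]
tcp_rot: [0.702, 0.712, 0.001, 0.001]
contact_force: [-0.4, -0.4, -1.9]
opening: 0.507
```

Call:
send_rows --translation '[[0,-0.03,0.8],[0,0,0.7],[0,0,0.4],[0,0,0.2],[0,0,0]]' --rotation '[[0,0,0],[0,0,0],[0,0,0],[0,0,0],[0,0,0]]' --grip '[30,30,30,30,30]'

```text
time: 48.8
eef_pos: [0.5828, -0.0824, 0.0699]
tcp_rot: [0.702, 0.712, -0.0, 0.001]
contact_force: [0.9, -5.2, -3.2]
opening: 0.51
```

Call:
send_rows --translation '[[0,0,0.15],[0,0,0.1],[0,0,0]]' --rotation '[[0,0,0],[0,0,0],[0,0,0]]' --grip '[30,30,30]'

```text
time: 49.18
eef_pos: [0.5829, -0.0827, 0.0629]
tcp_rot: [0.702, 0.712, -0.0, 0.002]
contact_force: [-0.5, -6.9, -1.2]
opening: 0.5
```

Call:
send_rows --translation '[[-0.06,0,0.1],[0,0,0.08],[0,0,0]]' --rotation '[[0,0,0],[0,0,0],[0,0,0]]' --grip '[30,30,30]'

```text
time: 49.55
eef_pos: [0.583, -0.0831, 0.0591]
tcp_rot: [0.702, 0.712, 0.0, 0.0]
contact_force: [-3.5, -1.4, 9.0]
opening: 0.508
```

Call:
send_rows --translation '[[0,0,0.1],[0,0,0.05],[0,0,0]]' --rotation '[[0,0,0],[0,0,0],[0,0,0]]' --grip '[30,30,30]'

```text
time: 49.92
eef_pos: [0.5831, -0.0831, 0.0584]
tcp_rot: [0.702, 0.712, -0.0, -0.001]
contact_force: [-14.0, 0.8, 27.0]
opening: 0.512
```

Call:
send_rows --translation '[[0,0,0.06],[0,0,0]]' --rotation '[[0,0,0],[0,0,0]]' --grip '[30,30]'

```text
time: 50.18
eef_pos: [0.5831, -0.0831, 0.0584]
tcp_rot: [0.702, 0.712, -0.001, -0.001]
contact_force: [-18.2, 0.8, 36.4]
opening: 0.512
```

Call:
send_rows --translation '[[0,0,0],[0,0,0],[0,0,-1],[0,0,-1],[0,0,-1]]' --rotation '[[0,0,0],[0,0,0],[0,0,0],[0,0,0],[0,0,0]]' --grip '[70,70,70,70,70]'

```text
time: 50.8
eef_pos: [0.5818, -0.0824, 0.1399]
tcp_rot: [0.702, 0.712, 0.0, -0.001]
contact_force: [0.1, 0.4, 0.5]
opening: 0.817
```

Call:
send_rows --translation '[[0,0,-1],[0,0,-0.7],[0,0,0]]' --rotation '[[0,0,0],[0,0,0],[0,0,0]]' --grip '[84,84,84]'

```text
time: 51.18
eef_pos: [0.5833, -0.083, 0.1925]
tcp_rot: [0.702, 0.712, 0.001, 0.001]
contact_force: [-0.0, -0.0, 0.3]
opening: 0.983
```

```bash
python3 - <<'E'
from h import *
t=snap('top','top6');o=load('top4')
print(ctrl.get_state()['eef_pos'])
for n,(a,b) in {'B':(212,247)}.items():
    d=cv2.absdiff(t['image'][175:220,a:b],o['image'][175:220,a:b]);print(n,d.mean(),(d.max(2)>40).sum())
E
```

```text
[ 0.58235026 -0.08277229  0.19078952]
B 2.7106878306878306 0
```

Call:
send_rows --translation '[[1,-0.03,0],[1,-0.03,0],[1,-0.03,0],[1,-0.03,0],[1,-0.03,0]]' --rotation '[[0,0,0],[0,0,0],[0,0,0],[0,0,0],[0,0,0]]' --grip '[70,70,70,70,70]'

```text
time: 51.85
eef_pos: [0.5743, 0.068, 0.1885]
tcp_rot: [0.702, 0.712, -0.001, -0.002]
contact_force: [-0.3, 0.3, -0.5]
opening: 0.818
```

Call:
send_rows --translation '[[1,-0.03,0],[1,-0.03,0],[1,-0.03,0],[1,-0.03,0],[1,-0.03,0]]' --rotation '[[0,0,0],[0,0,0],[0,0,0],[0,0,0],[0,0,0]]' --grip '[70,70,70,70,70]'

```text
time: 52.48
eef_pos: [0.5676, 0.2177, 0.1884]
tcp_rot: [0.702, 0.712, -0.002, -0.001]
contact_force: [0.2, -0.6, 0.3]
opening: 0.82
```

Call:
send_rows --translation '[[1,-0.03,0],[1,0,0],[0.19,0,0],[0,0,0],[0,0,0]]' --rotation '[[0,0,0],[0,0,0],[0,0,-0.87],[0,0,-0.87],[0,0,0]]' --grip '[70,70,70,70,70]'

```text
time: 53.1
eef_pos: [0.566, 0.2824, 0.1886]
tcp_rot: [0.646, 0.763, -0.002, -0.001]
contact_force: [-0.1, 0.7, 0.2]
opening: 0.82
```

Call:
send_rows --translation '[[0,0,1],[0,0,1],[0,0,1],[0,0,1],[0,0,1]]' --rotation '[[0,0,0],[0,0,0],[0,0,0],[0,0,0],[0,0,0]]' --grip '[70,70,70,70,70]'

```text
time: 53.72
eef_pos: [0.5663, 0.282, 0.0389]
tcp_rot: [0.647, 0.763, -0.001, -0.001]
contact_force: [-0.6, 0.3, 0.4]
opening: 0.826
```

Call:
send_rows --translation '[[0,0,0.5],[0,0,0],[0,0,0],[0,0,0],[0,0,0]]' --rotation '[[0,0,0],[0,0,0],[0,0,0],[0,0,0],[0,0,0]]' --grip '[70,30,30,30,30]'

```text
time: 54.35
eef_pos: [0.5673, 0.2825, 0.0268]
tcp_rot: [0.646, 0.763, 0.0, 0.0]
contact_force: [0.3, 0.6, -1.7]
opening: 0.512
```

Call:
send_rows --translation '[[0,0,-0.5],[0,0,-1],[0,0,-1],[0,0,-1],[0,0,-1]]' --rotation '[[0,0,0],[0,0,0],[0,0,0],[0,0,0],[0,0,0]]' --grip '[30,30,30,30,30]'

```text
time: 54.98
eef_pos: [0.5672, 0.2825, 0.1635]
tcp_rot: [0.646, 0.763, 0.001, 0.0]
contact_force: [-0.0, 0.6, -2.0]
opening: 0.507
```

Call:
send_rows --translation '[[0,0,-1],[0,0,0],[0,0,0],[0,0,0]]' --rotation '[[0,0,0],[0,0,0.87],[0,0,0.87],[0,0,0.8]]' --grip '[30,30,30,30]'

```text
time: 55.48
eef_pos: [0.5671, 0.2825, 0.1926]
tcp_rot: [0.727, 0.686, 0.001, 0.0]
contact_force: [-0.2, -0.5, -1.8]
opening: 0.51
```

Call:
send_rows --translation '[[-1,-0.26,0],[-1,-0.26,0],[-1,-0.26,0],[-1,-0.26,0],[-1,-0.26,0]]' --rotation '[[0,0,0],[0,0,0],[0,0,0],[0,0,0],[0,0,0]]' --grip '[30,30,30,30,30]'

```text
time: 56.1
eef_pos: [0.5195, 0.1339, 0.1925]
tcp_rot: [0.726, 0.687, 0.001, 0.001]
contact_force: [-0.5, -0.8, -2.1]
opening: 0.509
```

Call:
send_rows --translation '[[-1,-0.26,0],[-1,-0.26,0],[-1,-0.26,0],[-1,-0.26,0],[-1,-0.26,0]]' --rotation '[[0,0,0],[0,0,0],[0,0,0],[0,0,0],[0,0,0]]' --grip '[30,30,30,30,30]'

```text
time: 56.72
eef_pos: [0.4723, -0.0137, 0.1925]
tcp_rot: [0.726, 0.687, 0.001, 0.001]
contact_force: [0.4, 0.0, -2.1]
opening: 0.51
```

Call:
send_rows --translation '[[-1,-0.26,0],[-1,-0.26,0],[-1,-0.26,0],[-1,-0.26,0],[-1,-0.26,0]]' --rotation '[[0,0,0],[0,0,0],[0,0,0],[0,0,0],[0,0,0]]' --grip '[30,30,30,30,30]'

```text
time: 57.35
eef_pos: [0.425, -0.1614, 0.1925]
tcp_rot: [0.726, 0.687, 0.0, 0.001]
contact_force: [0.9, 0.7, -1.9]
opening: 0.511
```

Call:
send_rows --translation '[[-1,-0.26,0],[-1,-0.26,0],[-1,-0.26,0],[-0.9,-0.26,0],[0,0,0]]' --rotation '[[0,0,0],[0,0,0],[0,0,0],[0,0,0],[0,0,0]]' --grip '[30,30,30,30,30]'

```text
time: 57.98
eef_pos: [0.3873, -0.2769, 0.1924]
tcp_rot: [0.727, 0.686, -0.0, 0.001]
contact_force: [0.4, 0.4, -1.6]
opening: 0.513
```

Call:
send_rows --translation '[[0,0,1],[0,0,1],[0,0,0.6],[0,0,0]]' --rotation '[[0,0,0],[0,0,0],[0,0,0],[0,0,0]]' --grip '[30,30,30,30]'

```text
time: 58.48
eef_pos: [0.3871, -0.2737, 0.1121]
tcp_rot: [0.726, 0.687, 0.0, -0.002]
contact_force: [0.4, -0.5, -1.6]
opening: 0.511
```

```bash
python3 - <<'E'
from h import *
t=snap('top','top7');s=snap('side','side7')
cv2.imwrite('pics/v7.png',cv2.resize(s['image'][180:330,230:400],None,fx=4,fy=4,interpolation=cv2.INTER_CUBIC))
E
```

```text
(no output)
```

View pics/v7.png

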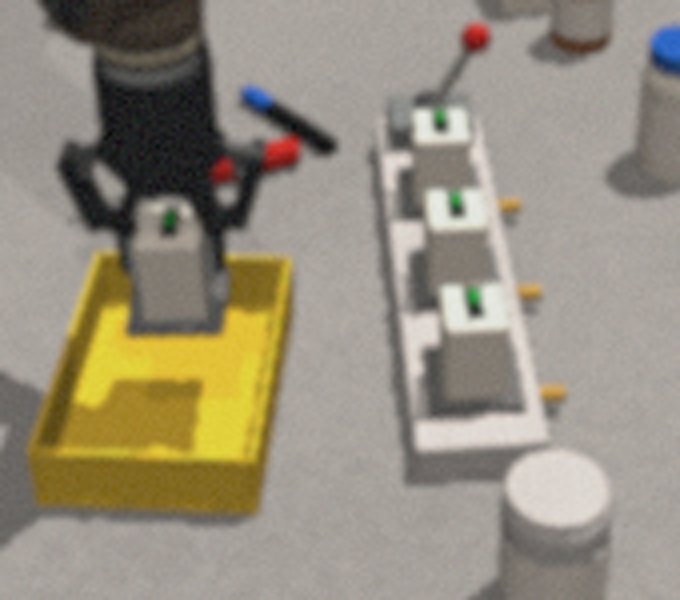

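The three good cartridges sit flush on the spigots at (440,130), (455,210) and (475,310) in the crop. The lever is at vent and B hangs over the bin at (170,260). Lowering it in.

Call:
send_rows --translation '[[0,0,1],[0,0,1],[0,0,0.6],[0,0,0]]' --rotation '[[0,0,0],[0,0,0],[0,0,0],[0,0,0]]' --grip '[30,30,30,30]'

```text
time: 59.08
eef_pos: [0.3876, -0.2752, 0.0352]
tcp_rot: [0.726, 0.687, 0.0, -0.001]
contact_force: [0.1, 0.4, -2.7]
opening: 0.512
```

Call:
send_rows --translation '[[0,0,0],[0,0,0],[0,0,0],[0,0,-1],[0,0,-1]]' --rotation '[[0,0,0],[0,0,0],[0,0,0],[0,0,0],[0,0,0]]' --grip '[58,58,58,58,58]'

```text
time: 59.7
eef_pos: [0.3875, -0.2754, 0.096]
tcp_rot: [0.727, 0.687, 0.0, -0.0]
contact_force: [0.4, -0.2, -0.4]
opening: 0.682
```

Call:
send_rows --translation '[[0,0,-1],[0,0,-1],[0,0,-1],[0,0,-0.5],[0,0,0]]' --rotation '[[0,0,0],[0,0,0],[0,0,0],[0,0,0],[0,0,0]]' --grip '[58,58,0,0,0]'

```text
time: 60.32
eef_pos: [0.3881, -0.276, 0.2012]
tcp_rot: [0.726, 0.687, -0.0, 0.001]
contact_force: [0.5, -0.4, -0.5]
opening: 0.041
```

```bash
python3 - <<'E'
from h import *
t=snap('top','top8');s=snap('side','side8')
print(ctrl.get_state()['eef_pos'])
cv2.imwrite('pics/v8.png',cv2.resize(s['image'][150:330,230:420],None,fx=3.3,fy=3.3,interpolation=cv2.INTER_CUBIC))
E
```

```text
[ 0.38719294 -0.2750137   0.19895483]
```

View pics/v8.png

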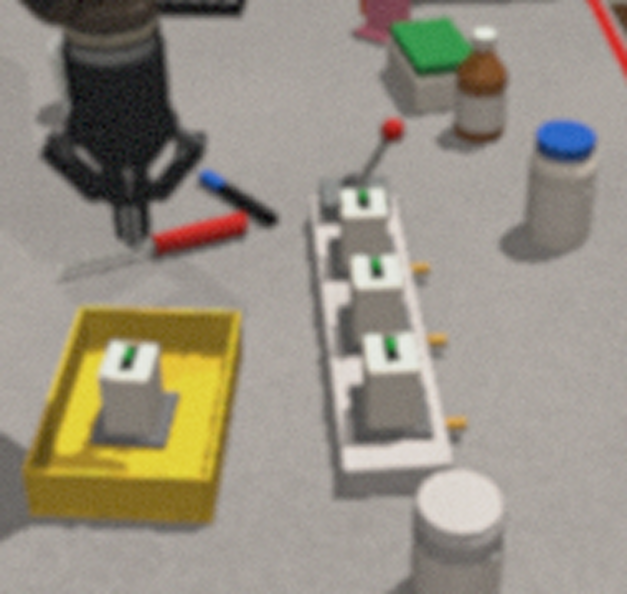

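Call:
send_rows --translation '[[0.98,0.87,0],[0.98,0.87,0],[0.98,0.87,0],[0.98,0.87,0],[0.98,0.87,0]]' --rotation '[[0,0,0],[0,0,0],[0,0,0],[0,0,0],[0,0,0]]' --grip '[0,0,0,0,0]'

```text
time: 61.05
eef_pos: [0.526, -0.1346, 0.198]
tcp_rot: [0.726, 0.687, -0.001, -0.002]
contact_force: [0.2, -0.8, 0.6]
opening: 0.002
```

Call:
send_rows --translation '[[0.98,0.87,0],[0.98,0.87,0],[0.98,0.87,0],[0.98,0.87,0],[0.98,0.87,0]]' --rotation '[[0,0,0],[0,0,0],[0,0,0],[0,0,0],[0,0,0]]' --grip '[0,0,0,0,0]'

```text
time: 61.68
eef_pos: [0.6644, 0.0047, 0.1975]
tcp_rot: [0.726, 0.687, -0.001, -0.002]
contact_force: [0.0, -1.2, 0.4]
opening: -0.001
```

Call:
send_rows --translation '[[0,0,0],[0,0,1],[0,0,1],[0,0,1],[0,0,0]]' --rotation '[[0,0,0],[0,0,0],[0,0,0],[0,0,0],[0,0,0]]' --grip '[0,0,0,0,0]'

```text
time: 62.3
eef_pos: [0.6609, 0.0032, 0.1053]
tcp_rot: [0.727, 0.687, -0.003, -0.004]
contact_force: [-0.6, -0.4, -0.5]
opening: -0.0
```

Call:
send_rows --translation '[[0,0,0],[0,0,0]]' --rotation '[[0,0,0],[0,0,0]]' --grip '[0,0]'

```text
time: 62.55
eef_pos: [0.6656, 0.0032, 0.1121]
tcp_rot: [0.727, 0.687, 0.001, 0.001]
contact_force: [0.9, 1.6, 0.4]
opening: 0.001
```

Call:
send_rows --translation '[[0,0,0.15],[-0.03,-0.6,0],[-0.03,-0.6,0],[-0.03,-0.6,0],[-0.03,-0.6,0]]' --rotation '[[0,0,0],[0,0,0],[0,0,0],[0,0,0],[0,0,0]]' --grip '[0,0,0,0,0]'

```text
time: 63.18
eef_pos: [0.5931, 0.0038, 0.1069]
tcp_rot: [0.726, 0.687, 0.001, 0.001]
contact_force: [1.0, -0.8, -0.0]
opening: 0.001
```

Call:
send_rows --translation '[[-0.03,-0.4,0],[0,-0.2,0],[0,-0.15,0],[0,0,0]]' --rotation '[[0,0,0],[0,0,0],[0,0,0],[0,0,0]]' --grip '[0,0,0,0]'

```text
time: 63.68
eef_pos: [0.5698, 0.0044, 0.1056]
tcp_rot: [0.726, 0.687, -0.0, -0.0]
contact_force: [0.2, -0.0, -0.6]
opening: 0.0
```

Call:
send_rows --translation '[[0,-0.15,0],[0,0,0]]' --rotation '[[0,0,0],[0,0,0]]' --grip '[0,0]'

```text
time: 63.92
eef_pos: [0.5684, 0.0043, 0.1061]
tcp_rot: [0.727, 0.687, 0.003, 0.003]
contact_force: [8.0, -0.3, -4.8]
opening: 0.001
```

Stop reached (8 N). I'll back off, rise clear, and check.

Call:
send_rows --translation '[[0,0.1,0],[0,0.5,0],[0,0.5,-1],[0,0,-1],[0,0,-1]]' --rotation '[[0,0,0],[0,0,0],[0,0,0],[0,0,0],[0,0,0]]' --grip '[0,0,0,0,0]'

```text
time: 64.55
eef_pos: [0.599, 0.0027, 0.1964]
tcp_rot: [0.726, 0.687, -0.0, -0.0]
contact_force: [0.4, -0.6, 0.6]
opening: 0.001
```

Call:
send_rows --translation '[[1,0,-1],[1,0,-1],[1,0,0],[1,0,0],[0,0,0]]' --rotation '[[0,0,0],[0,0,0],[0,0,0],[0,0,0],[0,0,0]]' --grip '[0,0,0,0,0]'

```text
time: 65.18
eef_pos: [0.6053, 0.1242, 0.2556]
tcp_rot: [0.725, 0.688, -0.0, -0.0]
contact_force: [-0.1, -0.1, -0.1]
opening: -0.001
```

```bash
python3 - <<'E'
from h import *
t=snap('top','top9');s=snap('side','side9')
print(ctrl.get_state()['eef_pos'],ctrl.get_state()['contact_force'])
a=cv2.resize(t['image'][150:285,290:450],None,fx=2.5,fy=2.5,interpolation=cv2.INTER_CUBIC)
b=cv2.resize(s['image'][180:320,230:390],None,fx=2.5,fy=2.5,interpolation=cv2.INTER_CUBIC)
cv2.imwrite('pics/v9.png',np.hstack([cv2.copyMakeBorder(a,0,350-a.shape[0],0,0,0),cv2.copyMakeBorder(b,0,350-b.shape[0],0,0,0)]))
E
```

```text
[0.60526267 0.12239552 0.25537318] [-0.14378674  0.38754532  0.68092282]
```

View pics/v9.png

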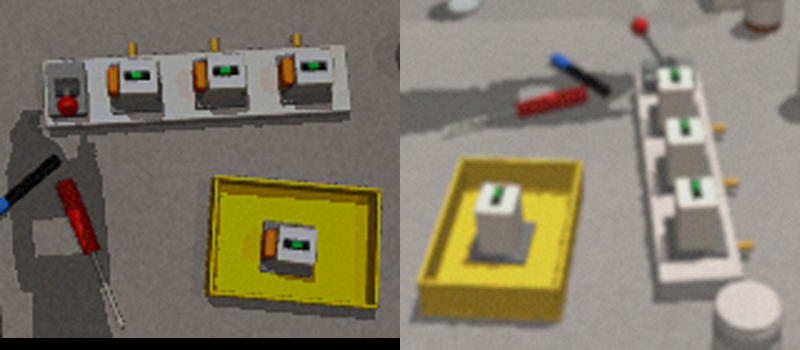

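The lever is at run, with its ball at (67,105) towards the robot. The three good cartridges are on the spigots with pointers squeezed, and the perished one is in the bin. The bystanders in this view are in place and nothing is touching the tool.

```bash
python3 -c "
from plant import ticket; print(ticket.sign_off())"
```

```text
the job is handed in; nothing more can be done
None
```

The job is handed in at about 65 s of the 210 s. The lever went to vent, all four cartridges present were squeezed and sorted, and the lever is back at run. No verdict was reported.

- **Sorting:** I squeezed each cushion about 6 mm. The wrist's upward rub force was 8.2, 9.3 and 10.9 N for three cartridges and 3.3 N for the fourth. I took that fourth one as perished. This is an indirect measure: the opening readback followed its command for all four and said nothing, and I did not repeat the test another way.
- **Seating:** I pressed the three good ones with about 26 to 36 N, above the 12 to 20 N given as enough. Each stopped moving within about 0.5 mm of the height I expected for flush. In the last pictures all three look upright and flush.
- **Final state:** The perished cartridge stands upright in the bin, all pointers have moved to the squeezed position, and the lever hit its run stop. The bystanders in the last picture look undisturbed. The tool was clear of everything, at about 0.7 N or less.
- **Disagreement:** For the good cartridges, positions worked out from the squeeze differed from the camera by 4 to 5 mm in y. I used the squeeze position for the first cartridge and the camera for the rest. Side forces while seating were small enough to correct.

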